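# Rack up a batch of round-bottomed vases and count it

## Robot

A 6-joint arm with a two-finger parallel gripper is mounted at the origin on a cart in front of the work surface, level with it; the furniture and walls round the work are solid. World frame = base frame: x ahead of the robot, y to its left, z up, the work surface at z = 0. Lengths are in m, angles in rad, forces in N, time in s.
With the tool pointing down it reaches from about 0.25 to 0.8 m from the base axis. Payload 8.5 kg.
Tool frame: the origin (TCP) lies midway between the tips of the shut fingers; the grasp point (between the pads) lies 19 mm behind it; z points along the fingers, y is the line along which they close (so a half turn about z gives the same grasp; the last joint's range is limited). The gripper opens to 85 mm and grips with 20 to 120 N. Pads are 22 mm wide; open, the fingers measure 114 mm over their backs; the gripper's body (76 mm by 85 mm) begins 54 mm behind the grasp point. The pads swing forward as they close: fully open they stand 13 mm farther back than shut.
Start: joints at [1.337, 0.238, -0.013, 1.319, 0, 1.571], TCP at [0.122, 0.511, 0.231] pointing down, gripper open.
Joint ranges: [-2.66, 2.66], [-1.03, 1.9], [-1.14, 1.46], [-1.82, 2.27], [-1.45, 1.34], [-3.14, 3.14]. Speed limits (rad/s): [2.22, 2.22, 2.79, 3.14, 3.14, 3.14].

## Interface

Orientations are given as [roll, pitch, yaw] about the fixed x, y, z axes, in that order (R = Rz(yaw) Ry(pitch) Rx(roll)).
In Python, from bench import readout, optics, close_job gives the robot as it stands.
- The arm moves only by the shell command python3 -m creep 'ROWS' [OPENING] [FORCE]. ROWS is a JSON object of lists of equal length, an entry for each row: "slide": the shift along the tool's x, y, z in m, a list of three; "yaw": the turn about the tool's z in rad. A call has 1 to 8 rows; each row shifts and turns the commanded pose from where the row before left it, along the tool's axes as they then stand; what a row does not reach is not made up. A row lasts 1/12 s, in which the tool goes at most 41.7 mm and 7.16 degrees, less where a joint would pass 70% of its speed; a pose out of reach is approached as far as the arm can. A call with a gripper value outside its range is refused whole. OPENING is the opening, from -1 (shut) to 1 (fully open), set as the call begins (- or left out, the last holds). The fingers move at their own pace and stop on an object; FORCE is the grip in N (left out, the last holds). Time passes only in rows, so rows that do not move let the fingers close. It gives the time, the measured TCP pose, the force, the opening and the grip force at its end, in the units of the state.
- readout.get_obs(): the state, without advancing time (a new reading comes with each control period).
- optics.snapshot(name): name is "side" or "top"; returns a dict with "frame" (420x560x3 uint8, red, green, blue), "vertical_fov" (degrees; the focal length in pixels is half the picture's height over the tangent of half this angle, whatever the lens; pixels are square), "cx", "cy" (the principal point, pixels), "xyz" and "rotation" of the camera in the world. Camera axes: x right, y down, z forward; pixel columns grow to the right and rows downward; lengths in m; the calibration is good to about 2 mm. A picture is of the moment at which its call begins. There is no depth.
- close_job(): hands the job in; it is judged then, once.
The state is a dict: "t": time; "joints": joint angles; "qd": joint speeds; "joint_torque": joint torques, N m; "tool_pos": TCP position; "ee_rot": TCP orientation; "wrist_force": force on the tool from outside, world axes, zero at the start; "wrist_torque": the same for the moment, N m; "opening": opening from 0.0 (shut) to 1.0 (fully open); "finger_force": force on a finger pad.
Only numpy, scipy, OpenCV 4.12 (cv2) and the standard library are available. Lean on these libraries where they do the work, as an engineer would, in place of code of your own. Each camera call takes 0.05 s, during which the arm holds its last target. There are 200 camera calls.

## Task

Clear the freshly lacquered sample panel off the vase rack, touching it only by its edges and never on its wet blue face, and lay it lined up and flat on the four yellow points of the drying rest. Then set every round-bottomed vase upright in a ring of its own on the rack, level and centred; when all are in, turn the knob of the counter until its window shows as many pips as there are vases in the rack. Leave the things standing about where they are.

Things in the scene. Friction and masses are not known exactly. Their poses are not given: they have to be found in the camera images.
- vase1: round-bottomed bud vase, pale wood; may be absent (None). A 47 mm ball (flat over 14 mm at the bottom) with an upright neck 19 mm thick from 46 to 74 mm height; closed, solid. Weighted low: knocked over on the flat it rolls upright. 0.12 kg. Origin: centre of its underside, z up along the neck. Seated in a ring the origin is about 7 mm below the ring's mouth.
- vase2: round-bottomed bud vase, mid-brown wood; may be absent (None). A 47 mm ball (flat over 14 mm at the bottom) with an upright neck 19 mm thick from 46 to 74 mm height; closed, solid. Weighted low: knocked over on the flat it rolls upright. 0.12 kg. Origin: centre of its underside, z up along the neck. Seated in a ring the origin is about 7 mm below the ring's mouth.
- vase3: round-bottomed bud vase, dark brown wood; may be absent (None). A 47 mm ball (flat over 14 mm at the bottom) with an upright neck 19 mm thick from 46 to 74 mm height; closed, solid. Weighted low: knocked over on the flat it rolls upright. 0.12 kg. Origin: centre of its underside, z up along the neck. Seated in a ring the origin is about 7 mm below the ring's mouth.
- vase4: round-bottomed bud vase, terracotta red-brown; may be absent (None). A 47 mm ball (flat over 14 mm at the bottom) with an upright neck 19 mm thick from 46 to 74 mm height; closed, solid. Weighted low: knocked over on the flat it rolls upright. 0.12 kg. Origin: centre of its underside, z up along the neck. Seated in a ring the origin is about 7 mm below the ring's mouth.
- ring1 (a point): centre of the mouth (top) of the rack's near right ring as seen from the robot when the rack is not turned; 28 mm above the bench. Dark wooden ring, 47 mm outside, 33 mm inside diameter, standing 16 mm above the rack's board.
- ring2 (a point): centre of the mouth (top) of the rack's near left ring as seen from the robot when the rack is not turned; 28 mm above the bench. Dark wooden ring, 47 mm outside, 33 mm inside diameter, standing 16 mm above the rack's board.
- ring3 (a point): centre of the mouth (top) of the rack's far right ring as seen from the robot when the rack is not turned; 28 mm above the bench. Dark wooden ring, 47 mm outside, 33 mm inside diameter, standing 16 mm above the rack's board.
- ring4 (a point): centre of the mouth (top) of the rack's far left ring as seen from the robot when the rack is not turned; 28 mm above the bench. Dark wooden ring, 47 mm outside, 33 mm inside diameter, standing 16 mm above the rack's board.
- rack: rack fixed to the bench: plywood board 132x132x12 mm with four dark wooden rings in a 2 x 2 square, 72 mm from centre to centre. Origin: centre of the board's underside; x and y along its sides. A plywood wing overhangs 260 mm above the bench to the right, its edge about 105 mm from the far right ring: keep a wide gripper and wrist clear.
- panel: wooden sample panel 54 (x) x 106 (y) x 6 mm with a wet blue lacquered field 44 x 96 x 1.5 mm raised on its top face (5 mm in from the edges); it starts lying across the four rings, long side about along the rack's y. Origin: centre of the underside, z up. Take it across the 54 mm width by its long edges, at mid length. 0.08 kg.
- wet_face: the wet blue field, a part of the panel: origin at the centre of the panel's underside
- rest: drying rest fixed to the bench: grey base 110 (x) x 58 (y) x 10 mm with four yellow points 26 mm high, 80 (x) by 34 (y) mm apart. Origin: centre of its underside; x along its long side, so the panel's y must come to lie along it.
- rest_top (a point): centre of the four points' tips of the drying rest, 26 mm above the bench: the panel's underside comes to lie here
- counter: batch counter fixed to the bench: grey case 100x100x34 mm with a yellow-framed window 22 x 21 mm in its top, on the side towards the robot, 35 mm from the axis; through it one sees the white drum, marked with 0 to 5 black pips. Origin: centre of the underside; the window lies along its -x.
- knob_grip (a point): on the upright axis of the counter's knob, 54 mm above the bench, where to grip: a black bar 42 mm long, 13 mm thick, from 40 to 66 mm above the bench, upon a flat hub. At joint value 0 the bar lies along the counter's x; a white mark shows the end towards the window.
- window (a point): centre of the counter's window
- drum (a joint): angle of the drum and its knob, rad, growing as the knob is turned clockwise seen from above (-0.1 to 3.1). The field with k pips is centred in the window at 0.6 k (0: no pip, 0.6: one, 1.2: two, 1.8: three, 2.4: four, 3.0: five). It stays where it is left; stiffness about 0.04 N m of friction, no clicks.
- screw_tin: open grey tin, 82 mm wide, 57 mm high, bystander; origin under its centre
- offcut_2: small wood offcut 40x60x22 mm, bystander; origin under its centre
- marker: red and white marker pen 20x131x22 mm, bystander; origin under its centre

How it is judged:
On the way, in this order (a step that is already met when the one before it is completed fails the run):
1. the panel lies flat on the drying rest (horizontal distance between panel and rest_top below 0.015 m and angle between the y axis of panel and the x axis of rest, either way round below 0.2 rad and angle between panel's own z axis and vertical below 0.06 rad and z of panel in the frame of rest_top between -0.003 and 0.004 m), for 0.2 s.
2. every vase sits level and centred in a ring of its own (((horizontal distance between vase1 and ring1 below 0.005 m and z of vase1 in the frame of ring1 between -0.01 and -0.002 m) or (horizontal distance between vase1 and ring2 below 0.005 m and z of vase1 in the frame of ring2 between -0.01 and -0.002 m) or (horizontal distance between vase1 and ring3 below 0.005 m and z of vase1 in the frame of ring3 between -0.01 and -0.002 m) or (horizontal distance between vase1 and ring4 below 0.005 m and z of vase1 in the frame of ring4 between -0.01 and -0.002 m)) and angle between each of vase1, vase2, vase3, vase4's own z axis and vertical below 0.12 rad and ((horizontal distance between vase2 and ring1 below 0.005 m and z of vase2 in the frame of ring1 between -0.01 and -0.002 m) or (horizontal distance between vase2 and ring2 below 0.005 m and z of vase2 in the frame of ring2 between -0.01 and -0.002 m) or (horizontal distance between vase2 and ring3 below 0.005 m and z of vase2 in the frame of ring3 between -0.01 and -0.002 m) or (horizontal distance between vase2 and ring4 below 0.005 m and z of vase2 in the frame of ring4 between -0.01 and -0.002 m)) and ((horizontal distance between vase3 and ring1 below 0.005 m and z of vase3 in the frame of ring1 between -0.01 and -0.002 m) or (horizontal distance between vase3 and ring2 below 0.005 m and z of vase3 in the frame of ring2 between -0.01 and -0.002 m) or (horizontal distance between vase3 and ring3 below 0.005 m and z of vase3 in the frame of ring3 between -0.01 and -0.002 m) or (horizontal distance between vase3 and ring4 below 0.005 m and z of vase3 in the frame of ring4 between -0.01 and -0.002 m)) and ((horizontal distance between vase4 and ring1 below 0.005 m and z of vase4 in the frame of ring1 between -0.01 and -0.002 m) or (horizontal distance between vase4 and ring2 below 0.005 m and z of vase4 in the frame of ring2 between -0.01 and -0.002 m) or (horizontal distance between vase4 and ring3 below 0.005 m and z of vase4 in the frame of ring3 between -0.01 and -0.002 m) or (horizontal distance between vase4 and ring4 below 0.005 m and z of vase4 in the frame of ring4 between -0.01 and -0.002 m))), for 0.2 s.
3. the window shows the number of vases in the rack ((value of joint drum between 1.08 and 1.32 rad or value of joint drum between 1.68 and 1.92 rad or value of joint drum between 2.28 and 2.52 rad) and (value of joint drum below 2.1 rad or horizontal distance between any of vase1, vase2, vase3, vase4 and ring1 below 0.02 m) and (value of joint drum below 2.1 rad or horizontal distance between any of vase1, vase2, vase3, vase4 and ring2 below 0.02 m) and (value of joint drum below 2.1 rad or horizontal distance between any of vase1, vase2, vase3, vase4 and ring3 below 0.02 m) and (value of joint drum below 2.1 rad or horizontal distance between any of vase1, vase2, vase3, vase4 and ring4 below 0.02 m) and (value of joint drum below 1.5 rad or horizontal distance between any of vase1, vase2, vase3, vase4 and ring1 below 0.02 m or horizontal distance between any of vase1, vase2, vase3, vase4 and ring2 below 0.02 m) and (value of joint drum below 1.5 rad or horizontal distance between any of vase1, vase2, vase3, vase4 and ring1 below 0.02 m or horizontal distance between any of vase1, vase2, vase3, vase4 and ring3 below 0.02 m) and (value of joint drum below 1.5 rad or horizontal distance between any of vase1, vase2, vase3, vase4 and ring1 below 0.02 m or horizontal distance between any of vase1, vase2, vase3, vase4 and ring4 below 0.02 m) and (value of joint drum below 1.5 rad or horizontal distance between any of vase1, vase2, vase3, vase4 and ring2 below 0.02 m or horizontal distance between any of vase1, vase2, vase3, vase4 and ring3 below 0.02 m) and (value of joint drum below 1.5 rad or horizontal distance between any of vase1, vase2, vase3, vase4 and ring2 below 0.02 m or horizontal distance between any of vase1, vase2, vase3, vase4 and ring4 below 0.02 m) and (value of joint drum below 1.5 rad or horizontal distance between any of vase1, vase2, vase3, vase4 and ring3 below 0.02 m or horizontal distance between any of vase1, vase2, vase3, vase4 and ring4 below 0.02 m) and (value of joint drum above 2.1 rad or horizontal distance between each of vase1, vase2, vase3, vase4 and ring1 above 0.02 m or horizontal distance between each of vase1, vase2, vase3, vase4 and ring2 above 0.02 m or horizontal distance between each of vase1, vase2, vase3, vase4 and ring3 above 0.02 m or horizontal distance between each of vase1, vase2, vase3, vase4 and ring4 above 0.02 m) and (value of joint drum above 1.5 rad or horizontal distance between each of vase1, vase2, vase3, vase4 and ring1 above 0.02 m or horizontal distance between each of vase1, vase2, vase3, vase4 and ring2 above 0.02 m or horizontal distance between each of vase1, vase2, vase3, vase4 and ring3 above 0.02 m) and (value of joint drum above 1.5 rad or horizontal distance between each of vase1, vase2, vase3, vase4 and ring1 above 0.02 m or horizontal distance between each of vase1, vase2, vase3, vase4 and ring2 above 0.02 m or horizontal distance between each of vase1, vase2, vase3, vase4 and ring4 above 0.02 m) and (value of joint drum above 1.5 rad or horizontal distance between each of vase1, vase2, vase3, vase4 and ring1 above 0.02 m or horizontal distance between each of vase1, vase2, vase3, vase4 and ring3 above 0.02 m or horizontal distance between each of vase1, vase2, vase3, vase4 and ring4 above 0.02 m) and (value of joint drum above 1.5 rad or horizontal distance between each of vase1, vase2, vase3, vase4 and ring2 above 0.02 m or horizontal distance between each of vase1, vase2, vase3, vase4 and ring3 above 0.02 m or horizontal distance between each of vase1, vase2, vase3, vase4 and ring4 above 0.02 m)), for 0.2 s.
At the end, for the whole second after the job is handed in: Panel flat on the rest (15 mm, 0.2 rad, level to 0.06 rad); every vase present down in its own ring (centre within 5 mm, underside 2 to 10 mm below the mouth, level to 0.12 rad); drum within 0.12 rad of the field whose pips equal the number of vases; all at rest (all of step 1 and all of step 2 and all of step 3 and linear speed of each of vase1, vase2, vase3, vase4 below 0.03 m/s and linear speed of panel below 0.02 m/s); the robot touches nothing.
It fails at once if the gripper or arm touches the wet blue face of the panel (contact force between any of the fingers, the arm and wet_face above 0.3 N).
It fails at once if a bystander (tin, marker or offcut) is shifted by more than 50 mm (distance of any of screw_tin, marker, offcut_2 from where it was at the start of the episode above 0.05 m).
Of vase1, vase2, vase3, vase4 only 2 to 4 are there at a start; the rules pass over those that are not, and their reading is None.
At some moment in a run one of vase1, vase2, vase3, vase4 may be knocked a few centimetres aside while the robot is not near it.
Once in a run the grip may slacken for a moment while it holds something.
It also fails if it takes over 210 s, if anything falls off the work surface, if the arm or the gripper's body presses on something with over 40 N, if the wrist force passes 120 N, or if a joint passes its speed limit or range.

## Working session

There is one attempt and no reset: what is moved stays moved. The work goes in short steps, Python scripts to look and compute and a shell command to move; the robot and the scene stay as the last step left them, time stands still between calls to the robot, and variables do not carry over. Pictures are saved under pics/ and viewed, at most 14 in all, crops included, and the job is handed in when it is done.

```bash
ls; mkdir -p pics; cat > h.py <<'E'
import numpy as np, cv2
from bench import readout, optics
def snap(name,fn=None):
    s=optics.snapshot(name)
    if fn: cv2.imwrite('pics/'+fn,cv2.cvtColor(s['frame'],cv2.COLOR_RGB2BGR))
    return s
def f(s): return s['frame'].shape[0]/2/np.tan(np.radians(s['vertical_fov'])/2)
def ray(s,u,v,z):
    d=np.array(s['rotation'])@np.array([(u-s['cx'])/f(s),(v-s['cy'])/f(s),1]); o=np.array(s['xyz'])
    return o+d*(z-o[2])/d[2]
def proj(s,p):
    c=np.array(s['rotation']).T@(np.array(p)-np.array(s['xyz'])); return c[:2]/c[2]*f(s)+[s['cx'],s['cy']]
E
python3 - <<'E'
from h import *
for n in('side','top'):
    s=snap(n,n+'0.png'); print(n,{k:v for k,v in s.items() if k!='frame'})
print(readout.get_obs())
E
```

```text
pics
side {'vertical_fov': 47.26851475303684, 'cx': 270.32772101467134, 'cy': 211.15229356784542, 'xyz': array([ 0.4657141 , -0.59001838,  0.59769425]), 'rotation': array([-2.15229393, -0.00257004, -0.13096378])}
top {'vertical_fov': 44.656713442748284, 'cx': 283.33559541328435, 'cy': 206.4250908194779, 'xyz': array([0.36886641, 0.21740635, 0.99193216]), 'rotation': array([-2.92976331e+00,  1.02680050e-04, -1.55592124e+00])}
{'t': 0.1, 'joints': array([ 1.33697522e+00,  2.38726880e-01, -1.41480732e-02,  1.31918905e+00,
        1.06219951e-05,  1.57079056e+00]), 'qd': array([ 0.00108225, -0.00203418,  0.00237356,  0.00043113, -0.00014043,
       -0.0019951 ]), 'joint_torque': array([ 7.05851908e-04, -5.39719498e+01,  3.47000313e+01,  1.34390991e-02,
        6.38138476e-05,  8.86015016e-06]), 'tool_pos': array([0.12155453, 0.51036659, 0.23074723]), 'ee_rot': array([-3.14032498e+00, -1.06292907e-05,  2.90777730e+00]), 'wrist_force': array([-0.13630638, -0.07689105,  0.39124078]), 'wrist_torque': array([-0.03036552, -0.02133491, -0.0300395 ]), 'finger_force': 0.0, 'opening': 0.9991203558186219}
```

```bash
sed -i 's/^import numpy.*/&\nfrom scipy.spatial.transform import Rotation as Ro/; s/np.array(s\[.rotation.\])/Ro.from_euler("xyz",s["rotation"]).as_matrix()/' h.py; cat h.py | head -14
```

```text
import numpy as np, cv2
from scipy.spatial.transform import Rotation as Ro
from bench import readout, optics
def snap(name,fn=None):
    s=optics.snapshot(name)
    if fn: cv2.imwrite('pics/'+fn,cv2.cvtColor(s['frame'],cv2.COLOR_RGB2BGR))
    return s
def f(s): return s['frame'].shape[0]/2/np.tan(np.radians(s['vertical_fov'])/2)
def ray(s,u,v,z):
    d=Ro.from_euler("xyz",s["rotation"]).as_matrix()@np.array([(u-s['cx'])/f(s),(v-s['cy'])/f(s),1]); o=np.array(s['xyz'])
    return o+d*(z-o[2])/d[2]
def proj(s,p):
    c=Ro.from_euler("xyz",s["rotation"]).as_matrix().T@(np.array(p)-np.array(s['xyz'])); return c[:2]/c[2]*f(s)+[s['cx'],s['cy']]
```

View pics/top0.png

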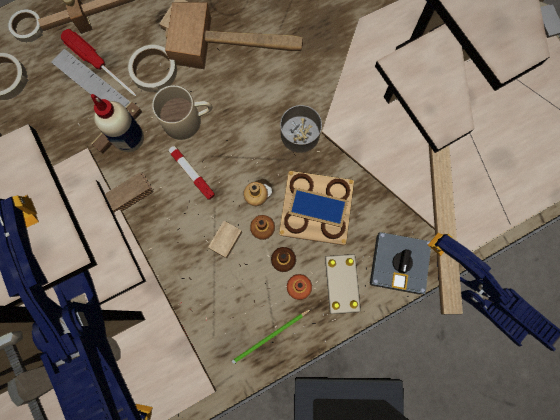

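View pics/side0.png

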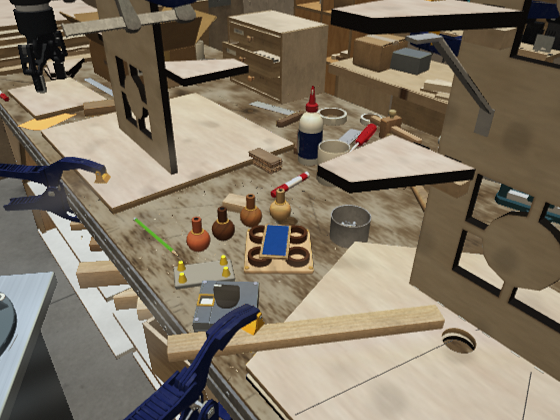

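```bash
python3 - <<'E'
from h import *
s=snap('top');q=snap('side')
P=lambda n,s,u,v,z:print(n,ray(s,u,v,z).round(3))
print(proj(s,[.122,.511,.231]),proj(q,[.122,.511,.231]),proj(s,[0,0,0]))
hsv=cv2.cvtColor(s['frame'],cv2.COLOR_RGB2HSV); H=cv2.cvtColor(q['frame'],cv2.COLOR_RGB2HSV)
def blob(n,hsv,lo,hi,roi,s,z):
    m=cv2.inRange(hsv,lo,hi); k=np.zeros_like(m); x0,y0,x1,y1=roi;k[y0:y1,x0:x1]=m[y0:y1,x0:x1]
    for c in cv2.findContours(k,0,1)[0]:
        if cv2.contourArea(c)>15:
            r=cv2.minAreaRect(c);b=[ray(s,*p,z)[:2] for p in cv2.boxPoints(r)]
            print(n,np.round(r[0],1),cv2.contourArea(c),ray(s,*r[0],z).round(4),'sides',[round(float(np.linalg.norm(b[i+1]-b[i])),4) for i in(0,1)],'dir',[round(float(np.arctan2(*(b[i+1]-b[i])[::-1])),3) for i in (0,1)])
blob('panel',hsv,(100,120,60),(125,255,255),(280,180,360,240),s,.0355)
blob('panelside',H,(100,120,60),(125,255,255),(255,215,300,265),q,.0355)
blob('pts',hsv,(22,150,120),(35,255,255),(320,250,365,320),s,.024)
blob('ptsS',H,(22,150,120),(35,255,255),(170,250,240,290),q,.022)
blob('win',hsv,(15,120,120),(35,255,255),(385,265,415,300),s,.034)
blob('knob',hsv,(0,0,0),(179,255,35),(385,240,420,278),s,.066)
for n,(u,v) in dict(pale=(256,193),mid=(262,227),dark=(284,260),terra=(300,287)).items(): P(n,s,u,v,.024)
for n,(u,v) in dict(pale=(281,209),mid=(251,213),dark=(223,227),terra=(199,239)).items(): P(n+'S',q,u,v,.024)
for u,v in [(287,171),(354,178),(346,243),(281,237)]:P('rackc',s,u,v,.012)
for u,v in [(376,234),(429,236),(424,289),(371,285)]:P('cnt',s,u,v,.034)
for u,v in [(300,128),(190,172),(225,240),(425,100),(430,150),(377,65)]:P('x',s,u,v,.03)
for u,v in [(377,65),(437,150),(472,125)]:P('wing',s,u,v,.26)
for n,i,x0,y0,w,h in(('t',s,230,165,210,160),('s',q,165,180,160,155)):
    cv2.imwrite(f'pics/z{n}.png',cv2.cvtColor(cv2.resize(i['frame'][y0:y0+h,x0:x0+w],None,fx=3.7,fy=3.7,interpolation=3),cv2.COLOR_RGB2BGR))
E
```

```text
[ 64.07931427 499.38434033] [53.68037141 90.86941105] [404.92292102 534.6523396 ]
panel [317.7 206.4] 1011.0 [0.5756 0.1548 0.0355] sides [0.0427, 0.0953] dir [-0.221, -1.801]
panelside [275.  239.6] 583.5 [0.5748 0.1561 0.0355] sides [0.0974, 0.047] dir [1.38, -0.334]
pts [335.  305.5] 21.0 [0.3901 0.1218 0.024 ] sides [0.0112, 0.0091] dir [-1.556, 3.134]
pts [353.5 304.4] 19.0 [0.3927 0.0875 0.024 ] sides [0.013, 0.0086] dir [-1.242, -2.827]
pts [331. 263.] 24.0 [0.4689 0.1288 0.024 ] sides [0.0114, 0.0113] dir [-1.556, 3.136]
pts [349.5 262. ] 17.5 [0.4713 0.0938 0.024 ] sides [0.0122, 0.0092] dir [-0.783, -2.356]
ptsS [182.5 277.5] 46.0 [0.396  0.0822 0.022 ] sides [0.0128, 0.0247] dir [-0.128, -1.556]
ptsS [225.5 271.5] 44.5 [0.4738 0.0889 0.022 ] sides [0.013, 0.0253] dir [-0.128, -1.63]
ptsS [181.  265.5] 45.0 [0.3925 0.1166 0.022 ] sides [0.0113, 0.0263] dir [-0.128, -1.553]
ptsS [223.  259.5] 43.0 [0.4709 0.1243 0.022 ] sides [0.0115, 0.027] dir [-0.128, -1.625]
win [399.5 280.6] 197.0 [0.4371 0.0027 0.034 ] sides [0.0281, 0.0277] dir [-0.195, -1.722]
knob [404. 261.] 112.5 [0.4701 0.0005 0.066 ] sides [0.0218, 0.0399] dir [-1.556, 3.104]
pale [0.603 0.274 0.024]
mid [0.536 0.261 0.024]
dark [0.473 0.218 0.024]
terra [0.423 0.187 0.024]
paleS [0.605 0.281 0.024]
midS [0.539 0.273 0.024]
darkS [0.476 0.228 0.024]
terraS [0.427 0.193 0.024]
rackc [0.652 0.214 0.012]
rackc [0.639 0.081 0.012]
rackc [0.509 0.099 0.012]
rackc [0.519 0.224 0.012]
cnt [0.524 0.044 0.034]
cnt [ 0.522 -0.056  0.034]
cnt [ 0.422 -0.042  0.034]
cnt [0.428 0.056 0.034]
x [0.736 0.19  0.03 ]
x [0.642 0.404 0.03 ]
x [0.509 0.33  0.03 ]
x [ 0.799 -0.061  0.03 ]
x [ 0.694 -0.067  0.03 ]
x [0.874 0.033 0.03 ]
wing [0.754 0.077 0.26 ]
wing [ 0.616 -0.009  0.26 ]
wing [ 0.657 -0.064  0.26 ]
```

View pics/zt.png

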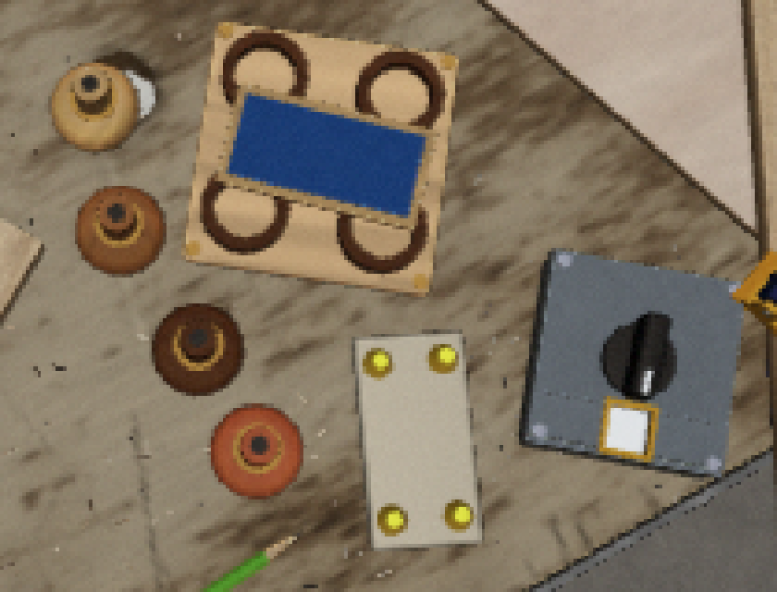

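View pics/zs.png

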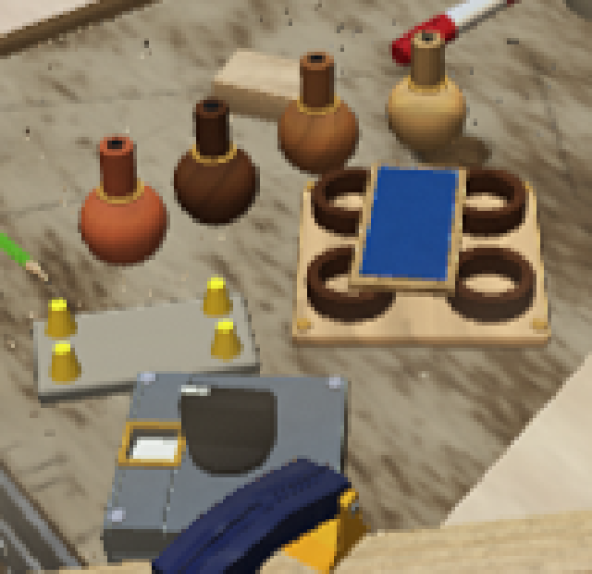

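```bash
python3 - <<'E'
from h import *
s=snap('top');q=snap('side')
for n,i,u,v in (('plate base',q,176,172),('base left',q,118,130),('flat board',q,110,203)): print(n,ray(i,u,v,0.01).round(3))
for z in(.1,.2,.3,.4): print(z,'sideTopCorner',ray(q,158,22,z).round(3),'top strip',ray(s,145,313,z).round(3),ray(s,135,347,z).round(3),ray(s,142,283,z).round(3))
for a in np.arange(.3,1.3,.2): p=[.52*np.cos(a),.52*np.sin(a),.2]; print(a,proj(s,p).round(),proj(q,p).round())
E
```

```text
plate base [0.37  0.506 0.01 ]
base left [0.189 0.793 0.01 ]
flat board [0.225 0.376 0.01 ]
0.1 sideTopCorner [0.253 1.833 0.1  ] top strip [0.371 0.454 0.1  ] [0.315 0.467 0.1  ] [0.422 0.463 0.1  ]
0.2 sideTopCorner [0.296 1.346 0.2  ] top strip [0.371 0.427 0.2  ] [0.321 0.439 0.2  ] [0.416 0.435 0.2  ]
0.3 sideTopCorner [0.339 0.859 0.3  ] top strip [0.371 0.401 0.3  ] [0.327 0.411 0.3  ] [0.41  0.408 0.3  ]
0.4 sideTopCorner [0.381 0.373 0.4  ] top strip [0.37  0.374 0.4  ] [0.333 0.383 0.4  ] [0.404 0.38  0.4  ]
0.3 [325. 233.] [232. 168.]
0.5 [264. 258.] [207. 146.]
0.7 [207. 296.] [177. 129.]
0.9000000000000001 [156. 346.] [143. 117.]
1.1 [114. 407.] [105. 110.]
```

```bash
python3 -m creep '{"slide":[[0,-0.024,0],[0,-0.024,0],[0,-0.024,0],[0,-0.024,0],[0,-0.024,0],[0,-0.024,0],[0,-0.024,0],[0,-0.024,0]],"yaw":[0,0,0,0,0,0,0,0]}' 0.55 40
python3 -m creep '{"slide":[[-0.034,-0.002,0],[-0.034,-0.002,0],[-0.034,-0.002,0],[-0.034,-0.002,0],[-0.034,-0.002,0],[-0.034,-0.002,0],[-0.034,-0.002,0],[-0.034,-0.002,0]],"yaw":[0.107,0.107,0.107,0.107,0.107,0.107,0.107,0.107]}'
python3 -m creep '{"slide":[[-0.034,-0.002,0],[-0.034,-0.002,0],[0,0,0],[0,0,0],[0,0,0],[0,0,0],[0,0,0],[0,0,0]],"yaw":[0.107,0.107,0.1,0.1,0.1,0.1,0.074,0]}'
```

```text
t: 0.97
tool_pos: [0.0769, 0.3227, 0.2312]
ee_rot: [3.142, 0.0, 2.908]
wrist_force: [-0.8, -0.2, 0.1]
opening: 0.779
finger_force: 0.0
t: 1.63
tool_pos: [0.286, 0.1591, 0.2314]
ee_rot: [3.141, 0.0, 2.047]
wrist_force: [0.1, 1.7, 0.1]
opening: 0.772
finger_force: 0.0
t: 2.3
tool_pos: [0.3093, 0.0968, 0.2313]
ee_rot: [3.141, 0.0, 1.36]
wrist_force: [0.1, -0.0, 0.2]
opening: 0.772
finger_force: 0.0
```

```bash
cat >> h.py <<'E'
def to(x,y,z=None,yaw=None):
    "slide (at present tool axes) and turn to a world target"
    o=readout.get_obs();p=o['tool_pos'];R=Ro.from_euler('xyz',o['ee_rot']).as_matrix()
    d=R.T@(np.array([x,y,p[2] if z is None else z])-p)
    t=0 if yaw is None else -((yaw-o['ee_rot'][2]+np.pi/2)%np.pi-np.pi/2)
    print('slide',d.round(4),'turn',round(t,3),'pos',p.round(4),'yaw',round(o['ee_rot'][2],3))
E
python3 -m creep '{"slide":[[0.0141,0.0309,0],[0.0141,0.0309,0],[0.0141,0.0309,0],[0.0141,0.0309,0],[0.0141,0.0309,0],[0.0141,0.0309,0],[0.0141,0.0309,0],[0.0141,0.0309,0]],"yaw":[0,0,0,0,0,0,0,0]}'
python3 -m creep '{"slide":[[0,0,0.03],[0,0,0.03],[0,0,0.03],[0,0,0.03],[0,0,0],[0,0,0]],"yaw":[0,0,0,0,0,0]}'
python3 - <<'E'
from h import *
to(.575,.1555)
s=snap('top');q=snap('side','a.png')
cv2.imwrite('pics/grip1.png',cv2.cvtColor(np.hstack([cv2.resize(i['frame'][y0:y0+130,x0:x0+130],None,fx=3,fy=3) for i,x0,y0 in((s,250,140),(q,215,170))]),4))
E
```

```text
t: 2.97
tool_pos: [0.5759, 0.1569, 0.231]
ee_rot: [-3.141, 0.0, 1.367]
wrist_force: [0.5, 0.2, -0.3]
opening: 0.774
finger_force: 0.0
t: 3.47
tool_pos: [0.5734, 0.1563, 0.1104]
ee_rot: [-3.139, 0.002, 1.366]
wrist_force: [0.2, -0.3, 0.8]
opening: 0.773
finger_force: 0.0
slide [-0.0004  0.0017 -0.    ] turn 0 pos [0.5734 0.1563 0.1104] yaw 1.366
```

View pics/grip1.png

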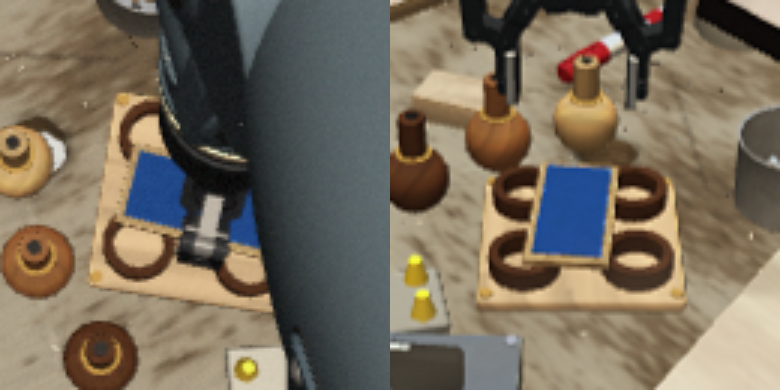

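```bash
python3 -m creep '{"slide":[[0,0.0015,0.02],[0,0,0.02],[0,0,0.02],[0,0,0.015],[0,0,0.006],[0,0,0.004],[0,0,0],[0,0,0]],"yaw":[0,0,0,0,0,0,0,0]}'
python3 - <<'E'
from h import *
to(.575,.1555)
q=snap('side')
cv2.imwrite('pics/grip2.png',cv2.cvtColor(cv2.resize(q['frame'][180:290,215:335],None,fx=5,fy=5,interpolation=3),4))
E
```

```text
t: 4.23
tool_pos: [0.5769, 0.1564, 0.0277]
ee_rot: [3.14, -0.001, 1.364]
wrist_force: [0.5, -0.2, 0.4]
opening: 0.774
finger_force: 0.0
slide [-0.0013 -0.0016 -0.    ] turn 0 pos [0.5769 0.1564 0.0277] yaw 1.364
```

View pics/grip2.png

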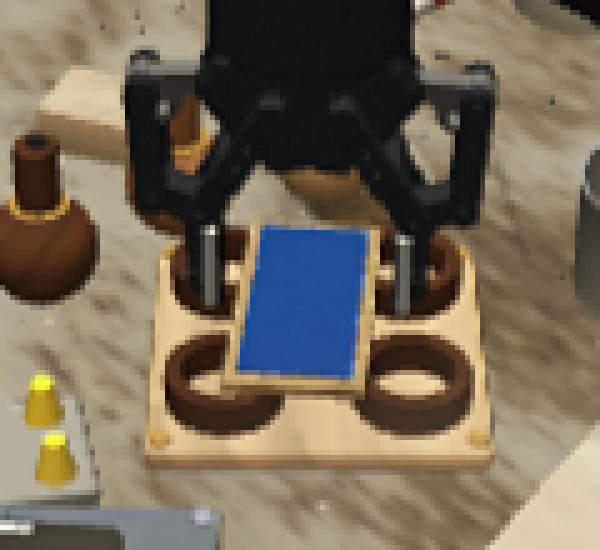

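```bash
python3 -m creep '{"slide":[[0,-0.001,0.003],[0,0,0.003],[0,0,0]],"yaw":[0,0,0]}'
python3 -m creep '{"slide":[[0,0,0],[0,0,0],[0,0,0],[0,0,0],[0,0,0],[0,0,0],[0,0,0],[0,0,0]],"yaw":[0,0,0,0,0,0,0,0]}' -1 40
```

```text
t: 4.53
tool_pos: [0.5751, 0.1565, 0.0203]
ee_rot: [3.141, -0.0, 1.364]
wrist_force: [-0.3, 0.5, 2.4]
opening: 0.779
finger_force: 1.0
t: 5.2
tool_pos: [0.5754, 0.1566, 0.0209]
ee_rot: [3.141, -0.001, 1.364]
wrist_force: [0.1, 1.2, 5.2]
opening: 0.615
finger_force: 42.2
```

```bash
python3 -m creep '{"slide":[[0,0,-0.005],[0,0,-0.005],[0,0,-0.01],[0,0,-0.015],[0,0,-0.015],[0,0,-0.02],[0,0,-0.02],[0,0,0]],"yaw":[0,0,0,0,0,0,0,0]}' - 60
python3 - <<'E'
from h import *
to(.432,.108,None,.087)
q=snap('side');s=snap('top')
cv2.imwrite('pics/lift.png',cv2.cvtColor(np.hstack([cv2.resize(i['frame'][y0:y0+160,x0:x0+130],None,fx=3,fy=3) for i,x0,y0 in((s,250,140),(q,215,140))]),4))
E
```

```text
t: 5.87
tool_pos: [0.5768, 0.1568, 0.1148]
ee_rot: [3.136, -0.002, 1.364]
wrist_force: [-0.6, 1.2, -0.2]
opening: 0.608
finger_force: 62.6
slide [-0.0775 -0.1317 -0.0009] turn 1.277 pos [0.5768 0.1568 0.1148] yaw 1.364
```

View pics/lift.png

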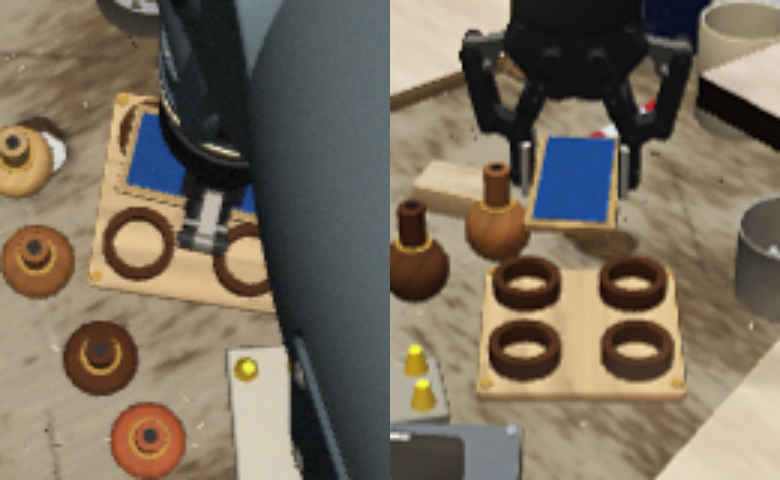

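```bash
python3 -m creep '{"slide":[[-0.0097,-0.0165,0],[-0.0097,-0.0165,0],[-0.0097,-0.0165,0],[-0.0097,-0.0165,0],[-0.0097,-0.0165,0],[-0.0097,-0.0165,0],[-0.0097,-0.0165,0],[-0.0097,-0.0165,0]],"yaw":[0,0,0,0,0,0,0,0.05]}'
python3 -m creep '{"slide":[[0,0,0],[0,0,0],[0,0,0],[0,0,0],[0,0,0],[0,0,0],[0,0,0],[0,0,0]],"yaw":[0.11,0.11,0.11,0.11,0.11,0.11,0.11,0.11]}'
python3 -m creep '{"slide":[[0,0,0],[0,0,0],[0,0,0],[0,0,0],[0,0,0]],"yaw":[0.11,0.11,0.1,0.027,0]}'
python3 - <<'E'
from h import *
to(.432,.108,None,.087)
s=snap('side'); H=cv2.cvtColor(s['frame'],cv2.COLOR_RGB2HSV); m=cv2.inRange(H,(100,150,80),(118,255,255)); m[:150]=0; m[320:]=0;m[:,:130]=0; m[:,300:]=0
cs=cv2.findContours(m,0,1)[0]
z=readout.get_obs()['tool_pos'][2]+.0355-.0207
for c in cs:
  if cv2.contourArea(c)>100:
    r=cv2.minAreaRect(c);print(r,ray(s,*r[0],z),[ray(s,*p,z).round(3) for p in cv2.boxPoints(r)])
E
```

```text
t: 6.63
tool_pos: [0.428, 0.107, 0.1093]
ee_rot: [-3.14, 0.001, 1.314]
wrist_force: [-0.3, -0.3, -1.1]
opening: 0.613
finger_force: 62.7
t: 7.3
tool_pos: [0.4289, 0.1073, 0.1094]
ee_rot: [-3.141, 0.002, 0.428]
wrist_force: [1.3, 0.1, -1.0]
opening: 0.603
finger_force: 62.7
t: 7.72
tool_pos: [0.4356, 0.0675, 0.1095]
ee_rot: [-3.11, 0.004, 0.133]
wrist_force: [-0.8, 0.0, -0.4]
opening: 0.61
finger_force: 62.8
slide [ 0.0018 -0.0406  0.0013] turn 0.046 pos [0.4356 0.0675 0.1095] yaw 0.133
((183.386474609375, 237.6484832763672), (15.66140079498291, 23.194732666015625), 82.40535736083984) [0.40779506 0.06265125 0.12449472] [array([0.387, 0.083, 0.124]), array([0.425, 0.087, 0.124]), array([0.428, 0.043, 0.124]), array([0.392, 0.039, 0.124])]
((219.0999755859375, 232.69996643066406), (15.273507118225098, 20.36467742919922), 81.8698959350586) [0.4669762  0.06913887 0.12449472] [array([0.449, 0.089, 0.124]), array([0.483, 0.094, 0.124]), array([0.485, 0.05 , 0.124]), array([0.451, 0.046, 0.124])]
```

```bash
python3 -m creep '{"slide":[[0,0,0],[0,0,0]],"yaw":[0,0]}'; python3 - <<'E'
from h import *
o=readout.get_obs(); print(o['joints'].round(3),o['qd'].round(3)); to(.432,.108,None,.087)
E
```

```text
t: 7.93
tool_pos: [0.4359, 0.0693, 0.1101]
ee_rot: [-3.11, 0.002, 0.137]
wrist_force: [-0.2, 0.3, -1.8]
opening: 0.607
finger_force: 62.8
[ 0.136  0.178 -0.422  0.973  0.032  3.141] [ 0.004 -0.002  0.004  0.    -0.001  0.   ]
slide [ 0.0014 -0.0388  0.0012] turn 0.05 pos [0.4359 0.0693 0.1101] yaw 0.137
```

```bash
for i in 1 2 3; do python3 -m creep '{"slide":[[0,0,0],[0,0,0],[0,0,0],[0,0,0],[0,0,0],[0,0,0],[0,0,0],[0,0,0]],"yaw":[-0.12,-0.12,-0.12,-0.12,-0.12,-0.12,-0.12,-0.12]}'; done | grep -v wrist
python3 -m creep '{"slide":[[0,0,0],[0,0,0],[0,0,0],[0,0,0]],"yaw":[-0.1,-0.1,0,0]}'
python3 -c "
from h import *
to(.432,.108,None,.087);print(readout.get_obs()['joints'].round(3))"
```

```text
t: 8.6
tool_pos: [0.436, 0.0697, 0.1102]
ee_rot: [-3.122, -0.025, 1.103]
opening: 0.61
finger_force: 62.8
t: 9.27
tool_pos: [0.436, 0.0697, 0.1103]
ee_rot: [3.132, -0.03, 2.063]
opening: 0.611
finger_force: 62.8
t: 9.93
tool_pos: [0.436, 0.0696, 0.1103]
ee_rot: [3.111, -0.01, 3.023]
opening: 0.608
finger_force: 62.8
t: 10.27
tool_pos: [0.4361, 0.0694, 0.1103]
ee_rot: [3.11, -0.004, -3.069]
wrist_force: [0.6, -0.8, -0.7]
opening: 0.613
finger_force: 62.8
slide [0.0013 0.0388 0.0012] turn -0.015 pos [0.4361 0.0694 0.1103] yaw -3.069
[ 0.136  0.177 -0.422  0.973  0.032  0.064]
```

```bash
python3 -m creep '{"slide":[[0.0006,0.0130,0],[0.0007,0.0130,0],[0,0.0128,0],[0,0,0.02],[0,0,0.02],[0,0,0.015],[0,0,0],[0,0,0]],"yaw":[-0.015,0,0,0,0,0,0,0]}'
python3 - <<'E'
from h import *
to(.432,.108,.022,.087)
s=snap('side','b.png');t=snap('top')
H=cv2.cvtColor(s['frame'],cv2.COLOR_RGB2HSV); m=cv2.inRange(H,(100,150,80),(118,255,255)); m[:200]=0; m[320:]=0;m[:,:130]=0; m[:,270:]=0
c=np.vstack([c for c in cv2.findContours(m,0,1)[0] if cv2.contourArea(c)>60])
z=readout.get_obs()['tool_pos'][2]+.0355-.0207
r=cv2.minAreaRect(c);print(ray(s,*r[0],z),[ray(s,*p,z).round(3) for p in cv2.boxPoints(r)])
cv2.imwrite('pics/place.png',cv2.cvtColor(np.hstack([cv2.resize(i['frame'][y0:y0+130,x0:x0+130],None,fx=3,fy=3) for i,x0,y0 in((t,270,220),(s,145,190))]),4))
E
```

```text
t: 10.93
tool_pos: [0.4307, 0.1093, 0.0563]
ee_rot: [3.11, -0.005, -3.054]
wrist_force: [-0.0, -0.5, -0.7]
opening: 0.613
finger_force: 62.8
slide [-0.0014 -0.0025  0.0342] turn 0.0 pos [0.4307 0.1093 0.0563] yaw -3.054
[0.43028673 0.10651466 0.07218849] [array([0.381, 0.126, 0.072]), array([0.477, 0.132, 0.072]), array([0.478, 0.088, 0.072]), array([0.386, 0.083, 0.072])]
```

View pics/place.png

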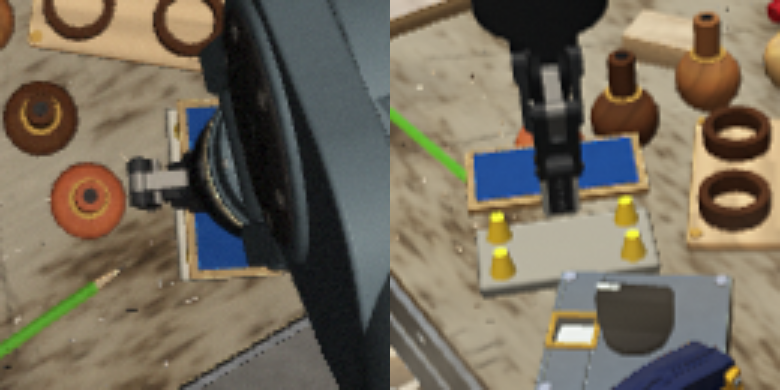

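```bash
python3 -m creep '{"slide":[[-0.0014,-0.0025,0.012],[0,0,0.012],[0,0,0.006],[0,0,0.004],[0,0,0.001],[0,0,0],[0,0,0]],"yaw":[0,0,0,0,0,0,0]}'
python3 -c "
from h import *
to(.432,.108,.0195,.087)"
```

```text
t: 11.62
tool_pos: [0.4331, 0.108, 0.022]
ee_rot: [3.11, -0.002, -3.053]
wrist_force: [0.2, 0.1, -1.1]
opening: 0.612
finger_force: 62.9
slide [0.0011 0.     0.0025] turn 0.002 pos [0.4331 0.108  0.022 ] yaw -3.053
```

```bash
python3 -m creep '{"slide":[[0,0,0.001],[0,0,0.0008],[0,0,0.0007],[0,0,0]],"yaw":[0,0,0,0]}' - 25
python3 -m creep '{"slide":[[0,0,0],[0,0,0],[0,0,0]],"yaw":[0,0,0]}' 0.5
python3 -m creep '{"slide":[[0,0,-0.01],[0,0,-0.02],[0,0,-0.03],[0,0,-0.03],[0,0,-0.03],[0,0,0],[0,0,0]],"yaw":[0,0,0,0,0,0,0]}'
python3 - <<'E'
from h import *
print(readout.get_obs()['joints'])
s=snap('side','c.png')
H=cv2.cvtColor(s['frame'],cv2.COLOR_RGB2HSV); m=cv2.inRange(H,(100,150,80),(118,255,255)); m[:220]=0; m[290:]=0;m[:,:130]=0; m[:,255:]=0
c=max(cv2.findContours(m,0,1)[0],key=cv2.contourArea)
r=cv2.minAreaRect(c);print(ray(s,*r[0],.0335),[ray(s,*p,.0335).round(3) for p in cv2.boxPoints(r)])
E
```

```text
t: 11.95
tool_pos: [0.433, 0.108, 0.0196]
ee_rot: [3.11, -0.002, -3.053]
wrist_force: [-1.9, -0.9, 7.0]
opening: 0.607
finger_force: 63.5
t: 12.2
tool_pos: [0.4327, 0.108, 0.019]
ee_rot: [3.11, -0.003, -3.053]
wrist_force: [-0.4, 0.0, 1.4]
opening: 0.753
finger_force: 0.0
t: 12.78
tool_pos: [0.4346, 0.1044, 0.1404]
ee_rot: [3.11, 0.0, -3.053]
wrist_force: [-0.5, 0.4, -0.3]
opening: 0.749
finger_force: 0.0
[ 0.21405624  0.15518734 -0.36368234  1.04760032  0.03177408  0.12511634]
[0.43250108 0.10739524 0.0335    ] [array([0.383, 0.126, 0.033]), array([0.48 , 0.132, 0.033]), array([0.481, 0.09 , 0.033]), array([0.387, 0.084, 0.033])]
```

```bash
python3 -m creep '{"slide":[[0.03,0,0],[0.03,0,0],[0.03,0,0],[0.03,0,0],[0.03,0,0],[0.015,0,0],[0,0,0],[0,0,0]],"yaw":[0,0,0,0,0,0,0,0]}' 0.0 50 | head -3
cat >> h.py <<'E'
def look(fn=None):
    t=snap('top',fn);q=snap('side','s_'+fn if fn else None)
    return t,q
def ringpts(i,cen,yaw=-.1):
    pass
E
python3 - <<'E'
from h import *
t,q=look('d.png')
a=cv2.resize(t['frame'][160:310,230:430],None,fx=2.8,fy=2.8,interpolation=3);b=cv2.resize(q['frame'][180:330,165:330],None,fx=2.8,fy=2.8,interpolation=3)
cv2.imwrite('pics/d2.png',cv2.cvtColor(cv2.resize(np.hstack([a,b]),None,fx=.78,fy=.78),4))
# rings: dark pixels on the board
for n,i,(x0,y0,x1,y1) in(('top',t,(280,168,360,246)),('side',q,(240,222,318,274))):
    g=cv2.cvtColor(i['frame'],cv2.COLOR_RGB2GRAY); h=cv2.cvtColor(i['frame'],cv2.COLOR_RGB2HSV)
    m=np.zeros_like(g); m[y0:y1,x0:x1]=cv2.inRange(g,0,100)[y0:y1,x0:x1]
    cs,hi=cv2.findContours(m,cv2.RETR_CCOMP,cv2.CHAIN_APPROX_NONE)
    for c,hh in zip(cs,hi[0]):
        if cv2.contourArea(c)>60:
            e=cv2.fitEllipse(c); print(n,'inner' if hh[3]>=0 else 'outer',cv2.contourArea(c),np.round(e[0],1),np.round(e[1],1),ray(i,*e[0],.028).round(4))
E
```

```text
t: 13.5
tool_pos: [0.2684, 0.0895, 0.1388]
ee_rot: [3.11, -0.004, -3.052]
top outer 449.5 [332.7 226.2] [23.7 24.2] [0.5389 0.1256 0.028 ]
top inner 221.0 [332.7 226.3] [16.2 17.5] [0.5388 0.1257 0.028 ]
top outer 442.0 [295.6 220.8] [23.5 24.1] [0.5483 0.1966 0.028 ]
top inner 219.0 [295.7 220.9] [16.2 17.5] [0.5481 0.1965 0.028 ]
top outer 74.5 [354.7 211.1] [ 9.3 25.4] [0.569  0.0831 0.028 ]
top outer 435.5 [337.5 190.3] [23.3 24.1] [0.6096 0.116  0.028 ]
top inner 204.0 [337.4 190.5] [15.2 17.3] [0.6093 0.116  0.028 ]
top outer 700.5 [305.3 179.8] [28.3 54.5] [0.6299 0.1785 0.028 ]
top inner 202.5 [301.  185.3] [15.2 17.3] [0.6188 0.1868 0.028 ]
side outer 381.5 [296.9 256.4] [19.7 24.8] [0.6098 0.1082 0.028 ]
side inner 76.0 [297.1 256.4] [ 6.8 14.8] [0.6102 0.1083 0.028 ]
side outer 377.5 [259.4 256.4] [19.8 24.3] [0.5395 0.1175 0.028 ]
side inner 72.0 [259.6 256.1] [ 6.3 15. ] [0.54   0.1181 0.028 ]
side outer 121.5 [312.5 234.1] [ 9.8 27.7] [0.6536 0.1748 0.028 ]
side outer 397.0 [293.1 232. ] [19.4 30.9] [0.6162 0.1871 0.028 ]
side outer 384.0 [258.  232.4] [18.6 30. ] [0.5453 0.1947 0.028 ]
```

View pics/d2.png

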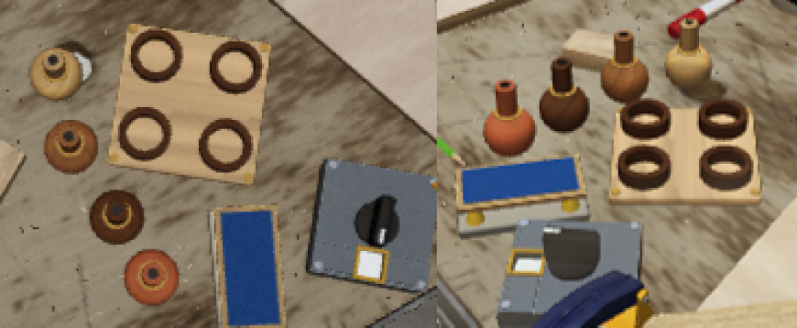

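```bash
cat >> h.py <<'E'
RING={1:(.5395,.1246),2:(.5491,.196),3:(.6109,.115),4:(.6205,.1864)}
def neck(i,u,v,z=.074,w=7):
    "centre of the darkest spot (the neck's mouth) near a pixel"
    u,v=int(u),int(v);g=cv2.cvtColor(i['frame'],cv2.COLOR_RGB2GRAY)[v-w:v+w+1,u-w:u+w+1].astype(float)
    k=np.clip(np.percentile(g,12)-g,0,None);yy,xx=np.mgrid[-w:w+1,-w:w+1];c=((xx*k).sum()/k.sum()+u,(yy*k).sum()/k.sum()+v)
    return np.round(c,1),ray(i,*c,z).round(4)
E
python3 - <<'E'
from h import *
t,q=look()
for n,a,b in(('pale',(254,188),(280,188)),('mid',(261,217),(251,195)),('dark',(284,257),(222,208)),('terra',(300,285),(197,219))): print(n,*neck(t,*a,w=4),*neck(q,*b,w=4))
E
```

```text
pale [253.7 187.2] [0.6018 0.2757 0.074 ] [281.1 188.3] [0.6056 0.2852 0.074 ]
mid [260.9 220.3] [0.5398 0.261  0.074 ] [250.2 195.6] [0.5371 0.2636 0.074 ]
dark [282.7 260.9] [0.4663 0.22   0.074 ] [222.6 210.5] [0.4773 0.2141 0.074 ]
terra [298.7 285.3] [0.4233 0.1911 0.074 ] [195.8 218.4] [0.4244 0.1927 0.074 ]
```

```bash
python3 -c "
from h import *
to(.603,.277,.15)"
```

```text
slide [-0.3484  0.1573 -0.0071] turn 0 pos [0.2699 0.0897 0.1392] yaw -3.053
```

```bash
python3 -m creep '{"slide":[[-0.0348,0.0157,-0.001],[-0.0348,0.0157,-0.001],[-0.0348,0.0157,-0.001],[-0.0348,0.0157,-0.001],[-0.0348,0.0157,-0.001],[-0.0348,0.0157,-0.001],[-0.0348,0.0157,-0.001],[-0.0348,0.0157,0]],"yaw":[0,0,0,0,0,0,0,0]}' |head -1
python3 -m creep '{"slide":[[-0.0348,0.0157,0],[-0.0348,0.0157,0],[0,0,0.03],[0,0,0.03],[0,0,0],[0,0,0]],"yaw":[0,0,0,0,0,0]}'
python3 - <<'E'
from h import *
to(.603,.277,.05)
t,q=look()
cv2.imwrite('pics/v1.png',cv2.cvtColor(np.hstack([cv2.resize(i['frame'][y0:y0+130,x0:x0+130],None,fx=3,fy=3) for i,x0,y0 in((t,200,130),(q,215,140))]),4))
E
```

```text
t: 14.37
t: 14.87
tool_pos: [0.6004, 0.2778, 0.0879]
ee_rot: [3.112, -0.008, -3.053]
wrist_force: [-0.4, -0.0, 0.6]
opening: 0.5
finger_force: 0.0
slide [-0.0029 -0.0021  0.0379] turn 0 pos [0.6004 0.2778 0.0879] yaw -3.053
```

View pics/v1.png

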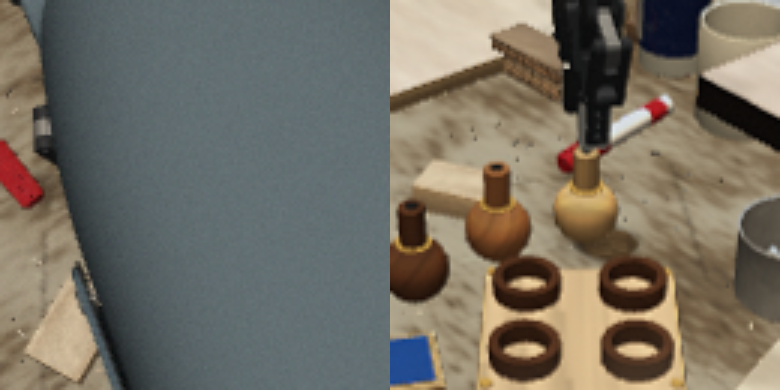

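```bash
python3 -m creep '{"slide":[[-0.002,-0.002,0.015],[0,0,0.015],[0,0,0.008],[0,0,0],[0,0,0]],"yaw":[0,0,0,0,0]}'
python3 -m creep '{"slide":[[0,0,0],[0,0,0],[0,0,0],[0,0,0],[0,0,0],[0,0,0],[0,0,0]],"yaw":[0,0,0,0,0,0,0]}' -1 40
python3 -m creep '{"slide":[[0,0,-0.02],[0,0,-0.03],[0,0,-0.03],[0,0,-0.03],[0,0,0],[0,0,0]],"yaw":[0,0,0,0,0,0]}'
python3 - <<'E'
from h import *
to(*RING[4],.16)
q=snap('side')
cv2.imwrite('pics/v2.png',cv2.cvtColor(cv2.resize(q['frame'][120:300,165:335],None,fx=3,fy=3),4))
E
```

```text
t: 15.38
tool_pos: [0.6037, 0.2779, 0.0535]
ee_rot: [3.11, -0.002, -3.053]
wrist_force: [0.9, 0.8, 0.6]
opening: 0.5
finger_force: 0.0
t: 15.97
tool_pos: [0.6042, 0.2779, 0.0538]
ee_rot: [3.11, -0.001, -3.053]
wrist_force: [0.2, -1.8, 7.6]
opening: 0.201
finger_force: 39.1
t: 16.47
tool_pos: [0.6051, 0.2749, 0.1645]
ee_rot: [3.109, 0.001, -3.053]
wrist_force: [-0.1, 0.5, -2.5]
opening: 0.207
finger_force: 39.4
slide [-0.0075 -0.0896  0.0016] turn 0 pos [0.6051 0.2749 0.1645] yaw -3.053
```

View pics/v2.png

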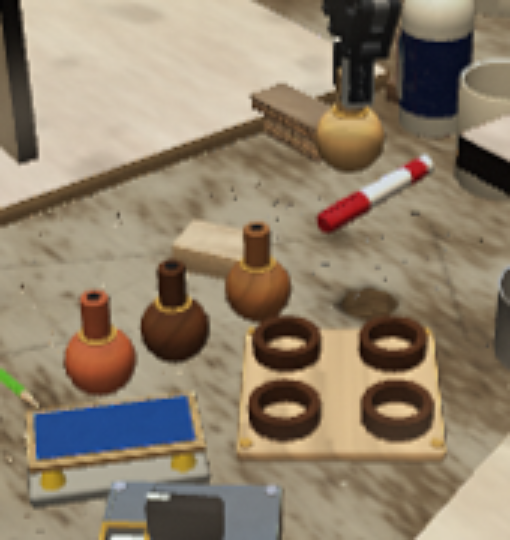

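```bash
python3 -m creep '{"slide":[[-0.0015,-0.0224,0],[-0.002,-0.0224,0],[-0.002,-0.0224,0],[-0.002,-0.0224,0],[0,0,0.02],[0,0,0.02],[0,0,0],[0,0,0]],"yaw":[0,0,0,0,0,0,0,0]}'
python3 - <<'E'
from h import *
q=snap('side'); to(*RING[4],.0765)
h=cv2.cvtColor(q['frame'],cv2.COLOR_RGB2HSV);x0,y0,x1,y1=262,165,322,240
z=readout.get_obs()['tool_pos'][2]-.0538+.0235; print(proj(q,[*RING[4],z]),proj(q,[*RING[4],.028]))
cv2.imwrite('pics/v3.png',cv2.cvtColor(cv2.resize(q['frame'][y0:y1,x0:x1],None,fx=6,fy=6,interpolation=3),4))
E
```

```text
t: 17.18
tool_pos: [0.6177, 0.1867, 0.1173]
ee_rot: [3.111, -0.008, -3.053]
wrist_force: [-0.0, 0.2, -1.2]
opening: 0.199
finger_force: 39.4
slide [-0.002  -0.0022  0.0422] turn 0 pos [0.6186 0.1871 0.1187] yaw -3.052
[296.24315763 206.93499043] [295.2823533  231.98805182]
```

View pics/v3.png

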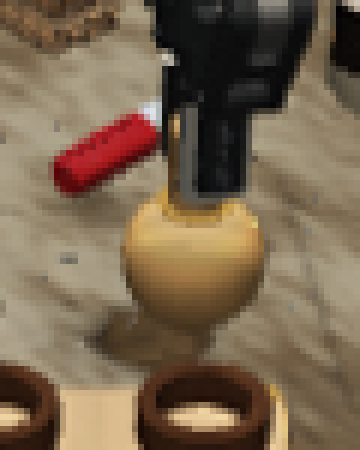

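```bash
python3 -m creep '{"slide":[[-0.0025,-0.002,0.01],[-0.0025,0,0.015],[0,0,0.01],[0,0,0.005],[0,0,0],[0,0,0]],"yaw":[0,0,0,0,0,0]}'
python3 -m creep '{"slide":[[0,0,0.001],[0,0,0.001],[0,0,0.0005],[0,0,0]],"yaw":[0,0,0,0]}'
```

```text
t: 17.73
tool_pos: [0.624, 0.1869, 0.0794]
ee_rot: [3.11, -0.004, -3.052]
wrist_force: [-0.5, -0.6, -0.8]
opening: 0.2
finger_force: 39.4
t: 18.07
tool_pos: [0.6242, 0.1869, 0.0771]
ee_rot: [3.11, -0.003, -3.053]
wrist_force: [0.5, -0.4, -1.3]
opening: 0.204
finger_force: 39.4
```

```bash
python3 -m creep '{"slide":[[0,0,0.001],[0,0,0.001],[0,0,0],[0,0,0]],"yaw":[0,0,0,0]}' | grep -A3 tool
python3 -m creep '{"slide":[[0,0,0],[0,0,0],[0,0,0],[0,0,0],[0,0,0]],"yaw":[0,0,0,0,0]}' 0 | grep tool
python3 -m creep '{"slide":[[0,0,-0.01],[0,0,-0.03],[0,0,-0.03],[0,0,0],[0,0,0]],"yaw":[0,0,0,0,0]}'
python3 - <<'E'
from h import *
q=snap('side'); to(.538,.262,.125)
x0,y0,x1,y1=180,170,330,280
cv2.imwrite('pics/v4.png',cv2.cvtColor(cv2.resize(q['frame'][y0:y1,x0:x1],None,fx=5,fy=5,interpolation=3),4))
E
```

```text
tool_pos: [0.6244, 0.1873, 0.0756]
ee_rot: [3.109, -0.002, -3.052]
wrist_force: [-0.6, 0.3, 4.5]
opening: 0.209
tool_pos: [0.6241, 0.1869, 0.0747]
t: 19.23
tool_pos: [0.6259, 0.1851, 0.1476]
ee_rot: [3.109, 0.001, -3.053]
wrist_force: [-0.7, 0.1, -1.2]
opening: 0.497
finger_force: 0.0
slide [0.0797 0.0839 0.0237] turn 0 pos [0.625  0.1849 0.1459] yaw -3.053
```

View pics/v4.png

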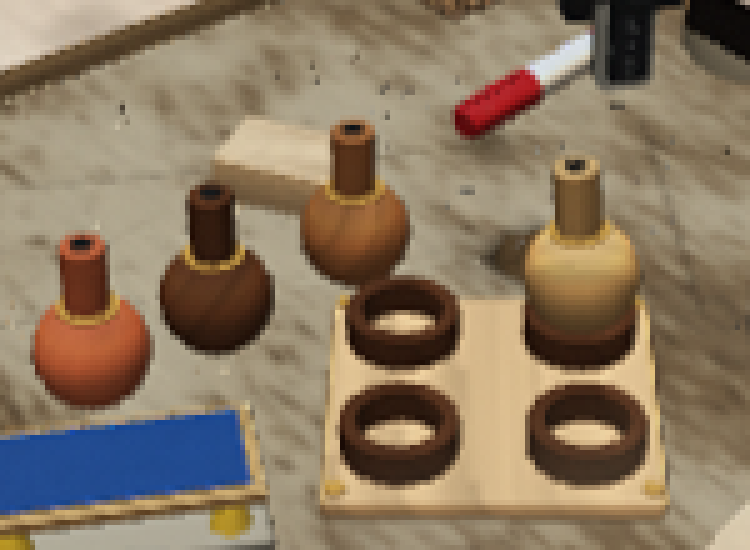

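```bash
python3 -m creep '{"slide":[[0.0197,0.0210,0],[0.0197,0.0210,0],[0.0197,0.0210,0],[0.0197,0.0210,0],[0,0,0.025],[0,0,0.02],[0,0,0],[0,0,0]],"yaw":[0,0,0,0,0,0,0,0]}' | grep tool
python3 - <<'E'
from h import *
to(.5385,.2625,.053); q=snap('side'); print(neck(q,250,195,w=4))
E
```

```text
tool_pos: [0.5371, 0.2623, 0.1015]
slide [-0.0018 -0.0014  0.0484] turn 0 pos [0.5371 0.2623 0.1015] yaw -3.052
(array([250.2, 195.5]), array([0.5371, 0.2642, 0.074 ]))
```

```bash
python3 -m creep '{"slide":[[-0.0015,-0.001,0.02],[0,0,0.02],[0,0,0.008],[0,0,0],[0,0,0]],"yaw":[0,0,0,0,0]}' | grep -A2 tool
python3 -m creep '{"slide":[[0,0,0],[0,0,0],[0,0,0],[0,0,0],[0,0,0],[0,0,0],[0,0,0]],"yaw":[0,0,0,0,0,0,0]}' -1 40
python3 -m creep '{"slide":[[0,0,-0.02],[0,0,-0.03],[0,0,-0.03],[0,0,-0.03],[0,0,0],[0,0,0]],"yaw":[0,0,0,0,0,0]}'
python3 - <<'E'
from h import *
to(*RING[3],.12)
E
```

```text
tool_pos: [0.54, 0.2633, 0.0554]
ee_rot: [3.11, -0.003, -3.053]
wrist_force: [0.1, -0.3, 1.0]
t: 21.0
tool_pos: [0.5405, 0.2635, 0.0562]
ee_rot: [3.11, -0.001, -3.053]
wrist_force: [0.4, -2.0, 6.4]
opening: 0.2
finger_force: 39.1
t: 21.5
tool_pos: [0.5413, 0.2605, 0.1669]
ee_rot: [3.108, 0.001, -3.052]
wrist_force: [0.3, 0.5, -1.9]
opening: 0.204
finger_force: 39.5
slide [-0.0563 -0.1526  0.0419] turn 0 pos [0.5413 0.2605 0.1669] yaw -3.052
```

```bash
python3 -m creep '{"slide":[[-0.0113,-0.0305,0],[-0.0113,-0.0305,0],[-0.0113,-0.0305,0],[-0.0113,-0.0305,0],[-0.0113,-0.0305,0],[0,0,0.02],[0,0,0.02],[0,0,0]],"yaw":[0,0,0,0,0,0,0,0]}' | grep -A5 tool
python3 -m creep '{"slide":[[0,0,0],[0,0,0]],"yaw":[0,0]}' | grep -A5 tool
cat >> h.py <<'E'
def ball(i,col,z,near,w=22):
    "centroid of a held ball's colour: lab distance to the colour at its predicted pixel"
    u,v=[int(round(a)) for a in proj(i,[*near,z])]
    L=cv2.cvtColor(i['frame'],cv2.COLOR_RGB2HSV);m=cv2.inRange(L,col[0],col[1]);k=np.zeros_like(m);k[v-w:v+w,u-w:u+w]=m[v-w:v+w,u-w:u+w]
    k=cv2.morphologyEx(k,cv2.MORPH_OPEN,np.ones((5,5)))
    c=max(cv2.findContours(k,0,1)[0],key=cv2.contourArea);(a,b),r=cv2.minEnclosingCircle(c)
    print('ball px',(round(a,1),round(b,1)),'r',round(r,1),'expected',(u,v),ray(i,a,b,z).round(4))
MID=((5,90,40),(15,230,200));DARK=((0,60,10),(20,255,90));TERRA=((2,150,90),(10,255,255))
E
python3 - <<'E'
from h import *
to(*RING[3],.078); q=snap('side');z=readout.get_obs()['tool_pos'][2]-.0562+.0235
u,v=proj(q,[*RING[3],z]);print(u,v,cv2.cvtColor(q['frame'],cv2.COLOR_RGB2HSV)[int(v)+4,int(u)-6:int(u)+7:3].tolist())
ball(q,MID,z,RING[3])
E
```

```text
tool_pos: [0.6072, 0.1133, 0.1147]
ee_rot: [3.111, -0.011, -3.054]
wrist_force: [-1.5, 0.1, -1.7]
opening: 0.201
finger_force: 39.6
tool_pos: [0.6097, 0.1148, 0.1199]
ee_rot: [3.11, -0.004, -3.052]
wrist_force: [0.1, -0.2, -0.8]
opening: 0.197
finger_force: 39.6
slide [-0.0014 -0.0012  0.0419] turn 0 pos [0.6097 0.1148 0.1199] yaw -3.052
297.8980690381515 228.53987336541246 [[13, 177, 115], [13, 176, 138], [13, 176, 146], [13, 180, 129], [12, 181, 113]]
ball px (294.8, 229.5) r 13.7 expected (298, 229) [0.6047 0.1128 0.0878]
```

```bash
python3 - <<'E'
from h import *
q=snap('side')
for k in RING: print(k,proj(q,[*RING[k],.028]).round(1),proj(q,[*RING[k],.0878]).round(1))
h=cv2.inRange(cv2.cvtColor(q['frame'],cv2.COLOR_RGB2HSV),MID[0],MID[1])
for v in (218,222,226,229,232,236,240): print(v,np.flatnonzero(h[v,270:330])[[0,-1]]+270,h[v,270:330].astype(bool).sum())
E
```

```text
1 [259. 254.] [258.6 228.4]
2 [259.8 231.9] [259.5 207.1]
3 [296.8 254.2] [297.9 228.5]
4 [295.3 232. ] [296.2 207.2]
218 [283 295] 6
222 [283 306] 13
226 [283 308] 26
229 [270 308] 28
232 [270 307] 26
236 [271 306] 22
240 [286 305] 17
```

```bash
python3 -m creep '{"slide":[[-0.0025,-0.001,0.01],[-0.0025,0,0.01],[0,0,0.01],[0,0,0.006],[0,0,0.002],[0,0,0],[0,0,0]],"yaw":[0,0,0,0,0,0,0]}' | grep -A5 tool
python3 -m creep '{"slide":[[0,0,0.001],[0,0,0.001],[0,0,0.001],[0,0,0],[0,0,0]],"yaw":[0,0,0,0,0]}' | grep -A5 tool
```

```text
tool_pos: [0.6146, 0.1151, 0.0816]
ee_rot: [3.11, -0.003, -3.052]
wrist_force: [0.0, 1.3, -1.3]
opening: 0.205
finger_force: 39.6
tool_pos: [0.6149, 0.1153, 0.079]
ee_rot: [3.11, -0.003, -3.052]
wrist_force: [-0.0, 1.4, 0.4]
opening: 0.206
finger_force: 39.8
```

```bash
python3 -m creep '{"slide":[[0,0,0.001],[0,0,0.0008],[0,0,0],[0,0,0]],"yaw":[0,0,0,0]}' | grep -A2 tool
python3 -m creep '{"slide":[[0,0,0],[0,0,0],[0,0,0],[0,0,0],[0,0,0]],"yaw":[0,0,0,0,0]}' 0 | grep tool
python3 -m creep '{"slide":[[0,0,-0.01],[0,0,-0.03],[0,0,-0.03],[0,0,-0.01],[0,0,0],[0,0,0]],"yaw":[0,0,0,0,0,0]}' | grep tool
python3 - <<'E'
from h import *
q=snap('side','e.png')
to(.474,.219,.125)
for n,k in(('pale',4),('mid',3)):
    p=proj(q,[*RING[k],.095]); print(n,p.round(1),neck(q,*p,z=.095,w=6),RING[k])
for n,p in(('dark',(222,209)),('terra',(196,219))): print(n,neck(q,*p,w=4))
L=cv2.inRange(cv2.cvtColor(q['frame'],cv2.COLOR_RGB2GRAY),0,62)
for v in(224,228,232,236): x=np.flatnonzero(L[v,200:240])+200; print(v,x[[0,-1]],ray(q,(x[0]+x[-1])/2,v,.0235).round(3))
E
```

```text
tool_pos: [0.6155, 0.1158, 0.0781]
ee_rot: [3.109, -0.001, -3.052]
wrist_force: [0.0, 2.0, 6.8]
tool_pos: [0.6145, 0.1151, 0.0767]
tool_pos: [0.6155, 0.1128, 0.1574]
slide [0.1307 0.1174 0.0355] turn 0 pos [0.6148 0.1127 0.1563] yaw -3.053
pale [296.4 204.1] (array([295.5, 202.6]), array([0.6197, 0.1919, 0.095 ])) (0.6205, 0.1864)
mid [298.  225.3] (array([299. , 224.9]), array([0.613 , 0.1161, 0.095 ])) (0.6109, 0.115)
dark (array([222.8, 211.6]), array([0.4775, 0.2102, 0.074 ]))
terra (array([195.6, 218.3]), array([0.4239, 0.1931, 0.074 ]))
224 [200 232] [0.462 0.242 0.023]
228 [200 234] [0.464 0.227 0.023]
232 [213 233] [0.475 0.211 0.023]
236 [214 231] [0.474 0.198 0.023]
```

```bash
python3 -m creep '{"slide":[[0.026,0.0237,0],[0.026,0.0237,0],[0.026,0.0237,0],[0.026,0.0237,0],[0.026,0.0237,0],[0,0,0.025],[0,0,0.02],[0,0,0]],"yaw":[0,0,0,0,0,0,0,0]}' | grep tool
python3 -m creep '{"slide":[[0,0,0.01],[0,0,0]],"yaw":[0,0]}' | grep tool
python3 - <<'E'
from h import *
to(.4745,.220,.054);q=snap('side')
cv2.imwrite('pics/f.png',cv2.cvtColor(q['frame'],4))
g=cv2.inRange(cv2.cvtColor(q['frame'],4),(0,0,0),(255,255,62))
G=cv2.cvtColor(q['frame'],cv2.COLOR_RGB2GRAY)
for v in(218,222,226,230,234,238): print(v,G[v,204:244:2].tolist())
E
```

```text
tool_pos: [0.4715, 0.2199, 0.1118]
tool_pos: [0.4743, 0.2204, 0.1045]
slide [-0.0005 -0.002   0.0505] turn 0 pos [0.4743 0.2204 0.1045] yaw -3.053
218 [170, 170, 173, 166, 166, 164, 176, 30, 32, 33, 28, 33, 172, 168, 170, 168, 166, 166, 162, 162]
222 [162, 162, 171, 169, 171, 88, 69, 157, 78, 58, 106, 137, 72, 54, 107, 170, 170, 170, 168, 164]
226 [168, 173, 173, 171, 57, 66, 67, 60, 63, 63, 62, 54, 62, 61, 47, 93, 159, 165, 172, 171]
230 [120, 157, 158, 176, 30, 49, 54, 60, 59, 55, 53, 57, 54, 48, 36, 62, 156, 159, 157, 152]
234 [120, 114, 100, 172, 135, 28, 38, 41, 36, 42, 40, 40, 33, 29, 22, 137, 145, 140, 135, 159]
238 [115, 103, 79, 115, 168, 169, 96, 18, 26, 30, 29, 25, 22, 103, 142, 144, 148, 150, 151, 147]
```

```bash
python3 -m creep '{"slide":[[0,-0.0015,0.02],[0,0,0.02],[0,0,0.0085],[0,0,0],[0,0,0]],"yaw":[0,0,0,0,0]}' | grep -A2 tool
python3 -m creep '{"slide":[[0,0,0],[0,0,0],[0,0,0],[0,0,0],[0,0,0],[0,0,0],[0,0,0]],"yaw":[0,0,0,0,0,0,0]}' -1 40
python3 -m creep '{"slide":[[0,0,-0.02],[0,0,-0.03],[0,0,-0.03],[0,0,-0.03],[0,0,0],[0,0,0]],"yaw":[0,0,0,0,0,0]}'
python3 - <<'E'
from h import *
to(*RING[2],.12)
E
```

```text
tool_pos: [0.4749, 0.2208, 0.0579]
ee_rot: [3.11, -0.003, -3.053]
wrist_force: [0.1, -0.3, 1.4]
t: 26.62
tool_pos: [0.4755, 0.2212, 0.0587]
ee_rot: [3.11, -0.001, -3.053]
wrist_force: [0.3, -1.9, 6.8]
opening: 0.201
finger_force: 39.0
t: 27.12
tool_pos: [0.4763, 0.2179, 0.1693]
ee_rot: [3.109, 0.001, -3.053]
wrist_force: [-0.9, 0.5, -1.6]
opening: 0.197
finger_force: 39.5
slide [-0.0705 -0.0299  0.0484] turn 0 pos [0.4763 0.2179 0.1693] yaw -3.053
```

```bash
python3 -m creep '{"slide":[[-0.0235,-0.01,0],[-0.0235,-0.01,0],[-0.0235,-0.01,0],[0,0,0.02],[0,0,0.025],[0,0,0],[0,0,0]],"yaw":[0,0,0,0,0,0,0]}' | grep -A5 tool
python3 - <<'E'
from h import *
to(*RING[2],.081); q=snap('side');z=readout.get_obs()['tool_pos'][2]-.0587+.0235
u,v=proj(q,[*RING[2],z]);print(u,v)
G=cv2.cvtColor(q['frame'],cv2.COLOR_RGB2GRAY)
for d in(-2,2,6,9): print(int(v)+d,[(240+k,int(x)) for k,x in enumerate(G[int(v)+d,240:280]) if x<88][::30] , np.flatnonzero(G[int(v)+d,240:280]<88)[[0,-1]]+240)
E
```

```text
tool_pos: [0.5462, 0.1947, 0.1194]
ee_rot: [3.111, -0.008, -3.052]
wrist_force: [-0.0, 0.4, -0.5]
opening: 0.202
finger_force: 39.5
slide [-0.0033 -0.0001  0.0384] turn 0 pos [0.5462 0.1947 0.1194] yaw -3.052
259.47623896621224 207.9870541382279
205 [(247, 59)] [247 269]
209 [(246, 49)] [246 269]
213 [(246, 86)] [246 269]
216 [(249, 41)] [249 267]
```

```bash
python3 -m creep '{"slide":[[-0.0025,0,0.01],[-0.0025,0,0.01],[0,0,0.01],[0,0,0.004],[0,0,0.001],[0,0,0],[0,0,0]],"yaw":[0,0,0,0,0,0,0]}' | grep -A5 tool
python3 -m creep '{"slide":[[0,0,0.001],[0,0,0.001],[0,0,0.001],[0,0,0],[0,0,0]],"yaw":[0,0,0,0,0]}' | grep -A5 tool
```

```text
tool_pos: [0.5528, 0.1968, 0.0865]
ee_rot: [3.11, -0.003, -3.052]
wrist_force: [0.3, -0.7, -1.4]
opening: 0.201
finger_force: 39.5
tool_pos: [0.5527, 0.1969, 0.0833]
ee_rot: [3.11, -0.003, -3.052]
wrist_force: [0.4, 0.2, -0.3]
opening: 0.197
finger_force: 39.5
```

```bash
python3 -m creep '{"slide":[[0,0,0.001],[0,0,0.001],[0,0,0.001],[0,0,0],[0,0,0]],"yaw":[0,0,0,0,0]}' | grep -A5 tool
python3 -m creep '{"slide":[[0,0,0],[0,0,0],[0,0,0],[0,0,0],[0,0,0]],"yaw":[0,0,0,0,0]}' 0 | grep tool
python3 -m creep '{"slide":[[0,0,-0.01],[0,0,-0.03],[0,0,-0.03],[0,0,-0.01],[0,0,0],[0,0,0]],"yaw":[0,0,0,0,0,0]}' | grep tool
python3 - <<'E'
from h import *
q=snap('side','g.png')
to(.424,.191,.12)
for n,k in(('pale',4),('mid',3),('dark',2)):
    p=proj(q,[*RING[k],.095]); print(n,p.round(1),neck(q,*p,z=.095,w=6),RING[k])
print('terra',neck(q,196,219,w=4)); ball(q,TERRA,.0235,(.424,.192))
G=cv2.cvtColor(q['frame'],cv2.COLOR_RGB2GRAY)
for v in(205,210,214,218,222): print(v,np.flatnonzero(G[v,240:280]<88)[[0,-1]]+240)
E
```

```text
tool_pos: [0.5531, 0.1972, 0.0813]
ee_rot: [3.11, -0.002, -3.052]
wrist_force: [-2.2, 0.1, 7.7]
opening: 0.198
finger_force: 40.6
tool_pos: [0.5526, 0.197, 0.0801]
tool_pos: [0.5534, 0.1946, 0.1608]
slide [0.1285 0.0068 0.0405] turn 0 pos [0.5528 0.1944 0.1598] yaw -3.052
pale [296.4 204.1] (array([294.3, 204.1]), array([0.6165, 0.187 , 0.095 ])) (0.6205, 0.1864)
mid [298.  225.3] (array([299.1, 224.6]), array([0.6132, 0.1171, 0.095 ])) (0.6109, 0.115)
dark [259.4 204. ] (array([255.8, 206.8]), array([0.541 , 0.1867, 0.095 ])) (0.5491, 0.196)
terra (array([195.6, 218.3]), array([0.424 , 0.1929, 0.074 ]))
ball px (197.7, 238.9) r 11.4 expected (198, 240) [0.4239 0.194  0.0235]
205 [248 260]
210 [247 261]
214 [254 265]
218 [251 270]
222 [249 279]
```

```bash
python3 - <<'E'
import cv2,numpy as np
i=cv2.imread('pics/g.png',0)if 0 else cv2.imread('pics/s_g.png',0)if 0 else cv2.imread('pics/g.png',0)
for v in range(190,244,2): print(v,' '.join('%3d'%x for x in i[v,240:282:2]))
E
```

```text
190 164 163 163 163 164 165 164 165 164 161 155 157 154 154 149 154  97  68  79  80  75
192 163 163 164 165 164 164 163 160 162 166 163 159 154 139 135  98  60  79  75  70  47
194 156 152 162 163 164 164 163 160 164 164 160 159 155 144 120 107  35  49  53  32  58
196 183 181 172 171 169 165 163 163 160 156 160 155 151 144 141 130  47  30  38  78 125
198 193 193 190 186 185 188 161 160 160 153 151 154 153 145 120 116 112  86  81  83  92
200 198 203 201 198 197 192  70 162 166 149 140 139 134 141 141 121 115  98  90  92 101
202 189 188 189 196 199  92  74  84  38  51 114 159 158 149 134 132 127 124 109 109 108
204 185 182 178 176 125  72  62  36  32  54  52 156 158 149 138 145 135 141 137 133 140
206 117 150 185 160  81  69  25  52  56  41  26 160 157 154 149 156 158 156 155 144 137
208 110 116 120 107  73  68  78  26  33  33  27 114 150 152 152 157 119 115 157 153 150
210  96 100 104  99  66 138 126  25  31  32  27  90 145 136 138 156 163 158 155 156 151
212  89  87  93  91 111 164  97  21  30  34  27  59 151 133 115 123 146 158 154 155 154
214 164 150 127 123 162 160 160  16  30  32 
[... 575 characters left out ...]
 150 157 158 158 154  20  38  44  46  43  44  48  46  41  33  21 154 133 139 139 126
230 154 149 158 154 145  24  29  34  36  34  38  37  36  33  26  33 191 182 179 177 180
232 158 158 158 140 192  54  23  27  26  30  32  31  29  23  21  58 156 189 186 183 190
234 131 155 158 136 187  43  57  28  21  24  27  25  23  30  65  40 159 188 186 183 190
236 122 124 154 139 193  16  45  58  50  39  40  47  59  64  42  17 158 188 187 184 190
238 148 145 142 155 194  12  27  28  33  41  44  43  33  26  27  24 198 186 187 185 191
240 148 155 152 165 197 140  21  26  29  28  29  25  25  26  21  89 194 187 187 184 192
242 137 152 157 184 195 202 166  75  20  24  23  21  15  68 141 177 190 187 187 186 192
```

```bash
python3 -m creep '{"slide":[[0.0321,0.002,0],[0.0321,0.002,0],[0.0321,0.002,0],[0.0321,0.002,0],[0,0,0.025],[0,0,0.02],[0,0,0],[0,0,0]],"yaw":[0,0,0,0,0,0,0,0]}' | grep tool
python3 - <<'E'
from h import *
to(.4245,.192,.054);q=snap('side');ball(q,TERRA,.0235,(.424,.192)) 
E
```

```text
tool_pos: [0.423, 0.1919, 0.1148]
slide [-0.0019 -0.0019  0.0607] turn 0 pos [0.423  0.1919 0.1148] yaw -3.052
ball px (197.7, 238.9) r 11.4 expected (198, 240) [0.4239 0.194  0.0235]
```

```bash
python3 -m creep '{"slide":[[-0.0005,-0.001,0.02],[0,0,0.02],[0,0,0.012],[0,0,0.006],[0,0,0],[0,0,0]],"yaw":[0,0,0,0,0,0]}' | grep -A2 tool
python3 -m creep '{"slide":[[0,0,0],[0,0,0],[0,0,0],[0,0,0],[0,0,0],[0,0,0],[0,0,0]],"yaw":[0,0,0,0,0,0,0]}' -1 40
python3 -m creep '{"slide":[[0,0,-0.02],[0,0,-0.03],[0,0,-0.03],[0,0,-0.03],[0,0,0],[0,0,0]],"yaw":[0,0,0,0,0,0]}'
python3 - <<'E'
from h import *
to(*RING[1],.12)
E
```

```text
tool_pos: [0.4251, 0.1934, 0.0585]
ee_rot: [3.11, -0.003, -3.053]
wrist_force: [-0.1, -0.4, 0.4]
t: 31.93
tool_pos: [0.4253, 0.1933, 0.0589]
ee_rot: [3.11, -0.001, -3.053]
wrist_force: [-0.4, -2.3, 6.0]
opening: 0.199
finger_force: 38.8
t: 32.43
tool_pos: [0.4262, 0.1903, 0.1696]
ee_rot: [3.109, 0.001, -3.053]
wrist_force: [0.1, -1.1, -2.4]
opening: 0.2
finger_force: 39.4
slide [-0.107  -0.0771  0.0471] turn 0 pos [0.4262 0.1903 0.1696] yaw -3.053
```

```bash
python3 -m creep '{"slide":[[-0.0267,-0.0193,0],[-0.0267,-0.0193,0],[-0.0267,-0.0193,0],[-0.0267,-0.0193,0],[0,0,0.02],[0,0,0.025],[0,0,0],[0,0,0]],"yaw":[0,0,0,0,0,0,0,0]}' | grep -A5 tool
python3 - <<'E'
from h import *
to(*RING[1],.081); q=snap('side');z=readout.get_obs()['tool_pos'][2]-.0589+.0235
ball(q,TERRA,z,RING[1])
h=cv2.inRange(cv2.cvtColor(q['frame'],cv2.COLOR_RGB2HSV),*TERRA);v0=int(proj(q,[*RING[1],z])[1])
for v in range(v0-3,v0+9,3): print(v,np.flatnonzero(h[v,235:285])[[0,-1]]+235)
E
```

```text
tool_pos: [0.5363, 0.1235, 0.1182]
ee_rot: [3.111, -0.008, -3.053]
wrist_force: [-0.6, 0.1, -0.6]
opening: 0.199
finger_force: 39.4
slide [-0.0036 -0.0003  0.0372] turn 0 pos [0.5363 0.1235 0.1182] yaw -3.053
ball px (256.5, 230.5) r 12.3 expected (259, 230) [0.5354 0.1234 0.0843]
226 [245 268]
229 [244 268]
232 [244 268]
235 [245 266]
```

```bash
python3 -m creep '{"slide":[[-0.002,0,0.01],[-0.002,0,0.01],[0,0,0.01],[0,0,0.004],[0,0,0.001],[0,0,0],[0,0,0]],"yaw":[0,0,0,0,0,0,0]}' | grep -A5 tool
python3 -m creep '{"slide":[[0,0,0.001],[0,0,0.001],[0,0,0.001],[0,0,0],[0,0,0]],"yaw":[0,0,0,0,0]}' | grep -A5 tool
python3 - <<'E'
from h import *
q=snap('side');h=cv2.inRange(cv2.cvtColor(q['frame'],cv2.COLOR_RGB2HSV),*TERRA)
for v in range(236,254,3): print(v,np.flatnonzero(h[v,235:285])[[0,-1]]+235)
G=cv2.cvtColor(q['frame'],cv2.COLOR_RGB2GRAY)
for v in range(252,266,2): print(v,G[v,244:278].tolist())
E
```

```text
tool_pos: [0.542, 0.1254, 0.0853]
ee_rot: [3.11, -0.003, -3.052]
wrist_force: [-0.6, -0.7, -0.4]
opening: 0.201
finger_force: 39.4
tool_pos: [0.5419, 0.1255, 0.0822]
ee_rot: [3.11, -0.003, -3.052]
wrist_force: [0.1, 0.6, -2.0]
opening: 0.199
finger_force: 39.4
236 [252 268]
239 [250 269]
242 [248 271]
245 [248 271]
248 [248 270]
251 [250 268]
252 [143, 161, 192, 193, 70, 43, 58, 66, 72, 78, 82, 84, 86, 88, 90, 87, 85, 83, 82, 80, 75, 71, 66, 63, 55, 49, 48, 95, 184, 185, 189, 193, 193, 193]
254 [117, 185, 192, 175, 49, 58, 51, 48, 54, 60, 63, 65, 67, 69, 71, 70, 69, 66, 65, 66, 62, 58, 57, 52, 46, 48, 56, 71, 144, 186, 190, 192, 193, 194]
256 [136, 193, 189, 144, 33, 59, 60, 53, 45, 46, 50, 52, 53, 56, 58, 57, 58, 58, 57, 55, 54, 49, 46, 49, 58, 64, 54, 56, 149, 186, 189, 192, 192, 194]
258 [136, 196, 197, 193, 15, 32, 51, 58, 61, 63, 58, 52, 50, 49, 49, 51, 51, 50, 52, 55, 58, 63, 71, 65, 60, 45, 24, 53, 148, 187, 188, 191, 192, 193]
260 [138, 194, 190, 187, 51, 27, 31, 31, 38, 48, 53, 55, 57, 58, 58, 59, 57, 61, 63, 62, 59, 55, 43, 37, 36, 34, 30, 78, 187, 184, 187, 190, 192, 193]
262 [134, 179, 177, 181, 137, 56, 27, 34, 36, 36, 38, 38, 38, 37, 36, 38, 37, 36, 36, 39, 40, 41, 40, 39, 36, 38, 84, 164, 180, 181, 187, 190, 191, 193]
264 [153, 178, 176, 188, 201, 199, 125, 58, 29, 33, 36, 37, 40, 39, 40, 40, 39, 40, 40, 38, 39, 39, 37, 40, 81, 152, 186, 180, 177, 182, 186, 189, 191, 192]
```

```bash
python3 -m creep '{"slide":[[0,0,0.001],[0,0,0.001],[0,0,0],[0,0,0]],"yaw":[0,0,0,0]}' | grep -A5 tool
python3 -m creep '{"slide":[[0,0,0],[0,0,0],[0,0,0],[0,0,0],[0,0,0]],"yaw":[0,0,0,0,0]}' 0 | grep tool
python3 -m creep '{"slide":[[0,0,-0.01],[0,0,-0.03],[0,0,-0.03],[0,0,-0.02],[0.03,0,0],[0.03,0,0],[0.03,0,0],[0.03,0,0]],"yaw":[0,0,0,0,0,0,0,0]}' | grep tool
python3 -m creep '{"slide":[[0.03,0,0],[0.03,0,0],[0.03,0,0],[0.03,0,0],[0,0,0],[0,0,0]],"yaw":[0,0,0,0,0,0]}' | grep tool
python3 - <<'E'
from h import *
t,q=look('k.png')
for k in RING:
    a=proj(t,[*RING[k],.095]);b=proj(q,[*RING[k],.095]); print(k,RING[k],*neck(t,*a,z=.095,w=5),*neck(q,*b,z=.095,w=5),a.round(1),b.round(1))
A=cv2.resize(t['frame'][165:305,270:430],None,fx=2.5,fy=2.5,interpolation=3);B=cv2.resize(q['frame'][180:285,235:325],None,fx=3.333,fy=3.333,interpolation=3)[:350]
cv2.imwrite('pics/last.png',cv2.cvtColor(np.hstack([A,B]),4))
E
```

```text
tool_pos: [0.5425, 0.126, 0.0809]
ee_rot: [3.109, -0.002, -3.052]
wrist_force: [-0.1, 1.3, 6.5]
opening: 0.202
finger_force: 40.2
tool_pos: [0.5418, 0.1254, 0.08]
tool_pos: [0.4217, 0.1118, 0.1711]
tool_pos: [0.3027, 0.1013, 0.1718]
1 (0.5395, 0.1246) [334.2 220.2] [0.538  0.1293 0.095 ] [257.4 225. ] [0.5374 0.1254 0.095 ] [336.8 219.4] [258.6 225.2]
2 (0.5491, 0.196) [295.7 209.6] [0.5562 0.1982 0.095 ] [257.2 205.7] [0.5442 0.1902 0.095 ] [296.9 213.5] [259.4 204. ]
3 (0.6109, 0.115) [338.5 182.4] [0.6078 0.1211 0.095 ] [298.8 224.2] [0.6128 0.1183 0.095 ] [341.8 180.8] [298.  225.3]
4 (0.6205, 0.1864) [301.  176.5] [0.6179 0.1892 0.095 ] [294.2 203.4] [0.6168 0.1895 0.095 ] [302.5 175.1] [296.4 204.1]
```

View pics/last.png

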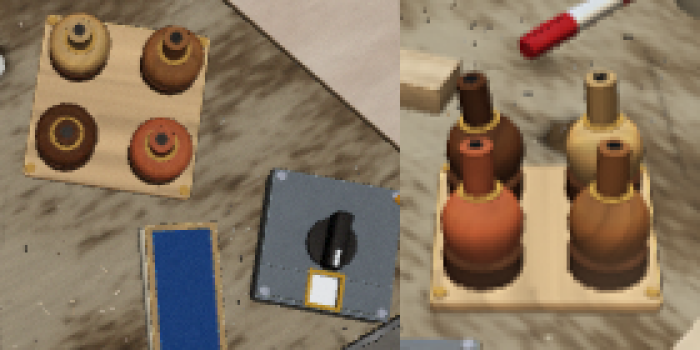

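```bash
python3 -m creep '{"slide":[[0,0,0],[0,0,0],[0,0,0],[0,0,0],[0,0,0],[0,0,0],[0,0,0],[0,0,0]],"yaw":[0.12,0.12,0.12,0.12,0.12,0.12,0.12,0.12]}' 0.1 30 | grep tool
python3 -m creep '{"slide":[[0,0,0],[0,0,0],[0,0,0],[0,0,0],[0,0,0],[0,0,0],[0,0,0]],"yaw":[0.12,0.12,0.12,0.12,0.12,0.01,0]}' | grep tool
python3 - <<'E'
from h import *
i=snap('top','m.png');to(.5505,.1965,.15)
p=lambda *a:proj(i,a).round(1)
print('vertical dark: neck',p(.551,.1965,.095),'ball',p(.551,.1965,.0445))
f0=i['frame'];h=cv2.cvtColor(f0,cv2.COLOR_RGB2HSV)
# counter case outline, window frame, bar
m=cv2.inRange(h,(95,15,50),(125,90,140));m[:228]=0;m[300:]=0;m[:,:365]=0;m[:,440:]=0
m=cv2.morphologyEx(m,cv2.MORPH_CLOSE,np.ones((9,9)));m=cv2.morphologyEx(m,cv2.MORPH_OPEN,np.ones((5,5)))
c=max(cv2.findContours(m,0,1)[0],key=cv2.contourArea);r=cv2.minAreaRect(c);b=[ray(i,*q,.034) for q in cv2.boxPoints(r)]
print('case',ray(i,*r[0],.034).round(4),[(b[k+1]-b[k])[:2].round(4).tolist() for k in(0,1,2)])
m=cv2.inRange(h,(15,120,120),(35,255,255));m[:265]=0;m[300:]=0;m[:,:385]=0;m[:,415:]=0
r=cv2.minAreaRect(max(cv2.findContours(m,0,1)[0],key=cv2.contourArea));print('win',r[2],ray(i,*r[0],.034).round(4))
g=cv2.cvtColor(f0,cv2.COLOR_RGB2GRAY)
for v in range(244,276,2): print(v,g[v,388:420].tolist())
E
```

```text
tool_pos: [0.3047, 0.1015, 0.1709]
tool_pos: [0.3042, 0.1015, 0.1709]
slide [0.071  0.2543 0.0223] turn 0 pos [0.3041 0.1014 0.1709] yaw 1.664
vertical dark: neck [296.6 212.5] ball [295.9 217.8]
case [ 0.4705 -0.0025  0.034 ] [[0.097, -0.0197], [-0.0173, -0.1017], [-0.0963, 0.0218]]
win 9.462322235107422 [0.4371 0.0027 0.034 ]
244 [106, 103, 105, 104, 104, 106, 101, 98, 102, 103, 106, 104, 104, 102, 103, 104, 100, 98, 103, 101, 102, 98, 100, 104, 103, 103, 102, 102, 101, 104, 104, 101]
246 [104, 103, 104, 100, 105, 105, 103, 102, 102, 102, 101, 104, 105, 105, 100, 100, 103, 101, 100, 97, 101, 102, 102, 100, 103, 98, 102, 99, 101, 101, 104, 103]
248 [108, 106, 104, 105, 100, 101, 106, 102, 102, 103, 102, 103, 105, 103, 103, 102, 103, 98, 99, 93, 101, 102, 101, 100, 100, 103, 102, 100, 103, 103, 99, 102]
250 [107, 105, 104, 103, 103, 101, 103, 99, 101, 104, 101, 103, 98, 105, 91, 38, 10, 24, 33, 28, 25, 37, 60, 99, 101, 101, 99, 100, 105, 102, 102, 104]
252 [103, 104, 105, 104, 104, 101, 104, 103, 100, 100, 99, 92, 51, 36, 11, 0, 10, 32, 40, 33, 33, 33, 31, 64, 104, 101, 99, 99, 98, 1
[... 894 characters left out ...]
1, 36, 4, 7, 14, 29, 55, 137, 218, 70, 29, 24, 35, 33, 45, 83, 101, 99, 102, 101, 104, 97, 99]
268 [102, 103, 100, 100, 101, 94, 47, 26, 40, 35, 28, 5, 2, 24, 38, 84, 194, 173, 27, 25, 31, 39, 44, 81, 104, 103, 100, 101, 100, 101, 100, 99]
270 [102, 101, 102, 104, 102, 100, 104, 96, 72, 38, 9, 3, 2, 22, 41, 121, 215, 121, 24, 28, 38, 65, 99, 101, 102, 100, 102, 101, 101, 100, 102, 100]
272 [117, 102, 102, 103, 97, 98, 131, 111, 108, 105, 94, 38, 25, 20, 18, 9, 17, 31, 63, 100, 100, 101, 101, 100, 100, 100, 101, 97, 101, 96, 103, 98]
274 [107, 107, 103, 103, 104, 103, 140, 143, 136, 134, 144, 146, 143, 138, 139, 134, 128, 128, 110, 111, 102, 101, 99, 102, 101, 101, 99, 101, 100, 99, 100, 100]
```

```bash
python3 -m creep '{"slide":[[0.0101,0.0363,0],[0.0101,0.0363,0],[0.0101,0.0363,0],[0.0101,0.0363,0],[0.0101,0.0363,0],[0.0101,0.0363,0],[0.0101,0.0363,0],[0,0,0]],"yaw":[0,0,0,0,0,0,0,0]}' | grep tool
python3 -m creep '{"slide":[[0,0,0.02],[0,0,0.02],[0,0,0],[0,0,0]],"yaw":[0,0,0,0]}' | grep -A1 tool
python3 - <<'E'
from h import *
to(.5505,.1965,.080)
E
```

```text
tool_pos: [0.5561, 0.1967, 0.1704]
tool_pos: [0.5492, 0.1955, 0.1315]
ee_rot: [-3.136, -0.031, 1.663]
slide [-0.0007  0.0017  0.0515] turn 0 pos [0.5492 0.1955 0.1315] yaw 1.663
```

```bash
python3 -m creep '{"slide":[[0,0.001,0.02],[0,0,0.02],[0,0,0.0105],[0,0,0],[0,0,0]],"yaw":[0,0,0,0,0]}' | grep -A2 tool
python3 -m creep '{"slide":[[0,0,0],[0,0,0],[0,0,0],[0,0,0],[0,0,0],[0,0,0],[0,0,0],[0,0,0]],"yaw":[0,0,0,0,0,0,0,0]}' -1 30
python3 -m creep '{"slide":[[0,0,0],[0,0,0],[0,0,0],[0,0,0],[0,0,0]],"yaw":[0,0,0,0,0]}' 0 | grep tool
python3 -m creep '{"slide":[[0,0,-0.01],[0,0,-0.03],[0,0,-0.03],[0,0,-0.01],[0,0,0]],"yaw":[0,0,0,0,0]}' | grep tool
python3 - <<'E'
from h import *
q=snap('side');G=cv2.cvtColor(q['frame'],cv2.COLOR_RGB2GRAY)
for v in range(202,232,2): print(v,' '.join('%3d'%x for x in G[v,244:278:2]))
print(proj(q,[.551,.1965,.095]),proj(q,[.551,.1965,.0445])); to(.30,.10)
E
```

```text
tool_pos: [0.5507, 0.1975, 0.0826]
ee_rot: [-3.139, -0.032, 1.661]
wrist_force: [1.0, 0.5, 0.2]
t: 39.6
tool_pos: [0.5508, 0.1976, 0.0823]
ee_rot: [-3.139, -0.032, 1.661]
wrist_force: [-0.4, -0.6, 6.2]
opening: 0.201
finger_force: 29.8
tool_pos: [0.5505, 0.1974, 0.0816]
tool_pos: [0.5528, 0.1954, 0.1655]
202 191 197 201  93  77 141  44  35  55 126 160 152 136 134 130 125 110
204 181 179 127  74  62  60  52  44  53  59 165 151 141 148 137 143 137
206 187 163  84  68  83  18  46  54  30  33 164 156 151 158 161 158 158
208 122 110  75  67 166  25  30  34  31  33 158 154 152 158 122 117 159
210 105 101  68 139 160  55  30  34  32  26 153 137 140 159 166 160 158
212  95  92 113 166 102  78  30  33  33  22 149 135 117 125 149 160 156
214 129 126 165 163 165 136  28  33  32  24 138 115 135 120 108 127 127
216 165 165 165 164  87 163  22  29  30  32 139  50  95 144 131 107 120
218 163 160 160 106  60 111 122  93 111 146  58  56  59  86 132 137 121
220 162 156 158  53  64  65  63  70  63  61  55  61  63  51 126 109  96
222 167 164 156  52  67 107  57  47 116  85  57  65  59  45 119 134  98
224 160 163 144  49  68 124  79  75 129  84  60  58  54  40  87 135 136
226 164 158 153  40  45  69  98  95  66  50  55  53  44  29  90 141 140
228 160 161 156  23  41  61  68  70  68  53  48  42  34  22 156 134 142
230 160 156 148  22  31  59  70  71  65  53  37  32  27  36 194 184 182
[260.36775285 203.77632635] [260.58956027 224.97939352]
slide [-0.0722 -0.2594 -0.0023] turn 0 pos [0.5519 0.1952 0.1634] yaw 1.661
```

```bash
python3 -m creep '{"slide":[[-0.0103,-0.037,0],[-0.0103,-0.037,0],[-0.0103,-0.037,0],[-0.0103,-0.037,0],[-0.0103,-0.037,0],[-0.0103,-0.037,0],[-0.0103,-0.037,0],[0,0,0]],"yaw":[0,0,0,0,0,0,0,0]}' 0 | grep tool
python3 - <<'E'
from h import *
t,q=look('n.png')
a,b=proj(q,[.424,.192,.074]),proj(q,[.424,.192,.0235]);print('terra bench expected lean',a-b,'seen ball 197.7,238.9 neck 195.6,218.3')
G=cv2.cvtColor(t['frame'],cv2.COLOR_RGB2GRAY)
for v in range(204,234): print(v,' '.join('%3d'%x for x in G[v,282:312]))
print(proj(t,[.551,.1965,.095]),proj(t,[.551,.1965,.067]),proj(t,[.551,.1965,.0445]))
E
```

```text
tool_pos: [0.2918, 0.0974, 0.1586]
terra bench expected lean [ -2.09581338 -20.91200881] seen ball 197.7,238.9 neck 195.6,218.3
204 132 114 161 162 159 161 159 156 160 157 157 156 159 156 157 159 157 156 156 158 159 157 159 163 159 161 161 159 160 163
205 134 119 161 162 162 161 160 164 159 161 159 157 155 155 155 157 156 156 160 159 160 161 158 161 159 161 156 160 157 159
206 138 142 160 160 162 161 161 160 159 158 154 143  84  89  83  89 120 129 155 152 158 158 158 159 159 160 162 159 159 160
207 138 152 162 160 163 163 162 159 148  83  60  40  42  47  42  42  40  41  44  63 117 156 160 158 158 160 160 161 158 161
208 138 152 158 160 161 161 154 105  34  39  47  44  50  49  51  48  50  49  50  44  46  82 156 162 157 160 159 160 164 159
209 117 148 148 151 150 139  68  35  44  46  43  43  44  49  44  50  47  51  49  50  49  45  83 155 161 160 161 160 159 158
210 122 152 141 148 134  72  40  43  48  50  52  56  51  50  36  36  44  53  48  47  49  45  49  87 158 162 154 154 154 156
211 118 148 148 142  99  40  46  50  54  53  63  84  50  55  51  49  57  62  43  49  50  50  49  45  82 
[... 2131 characters left out ...]
 168 168 168 170 159  87  40  37  30  32  33  36  38  45  41  39  41  39  35  33  30  32  50  94 156 156 153 156 154 155
230 146 153 168 168 172 155  60  29  39  37  30  26  30  35  32  32  32  30  34  34  37  43 108 157 160 159 155 159 157 159
231 142 143 162 169 170 169 161  86  33  33  42  39  38  30  31  32  41  38  36  41  57 110 166 163 163 162 164 162 164 159
232 137 144 163 170 167 169 169 163 123  63  31  26  28  29  39  41  34  37  56 114 168 167 166 166 168 168 166 168 167 165
233 141 150 167 169 169 169 165 167 167 160 128 127  93  65  71  96 104 140 168 170 169 170 169 168 172 172 168 167 169 168
[296.58084363 212.48162942] [296.19769757 215.49950174] [295.90557288 217.8004389 ]
```

```bash
python3 -m creep '{"slide":[[0.0103,0.037,0],[0.0103,0.037,0],[0.0103,0.037,0],[0.0103,0.037,0],[0.0103,0.037,0],[0.0103,0.037,0],[0.0103,0.037,0],[0,0,0]],"yaw":[0,0,0,0,0,0,0,0]}' 0.1 40| grep tool
python3 -m creep '{"slide":[[0,0,0.02],[0,0,0.02],[0,0,0],[0,0,0]],"yaw":[0,0,0,0]}' | grep -A1 tool
python3 - <<'E'
from h import *
to(.5515,.1975,.0765)
E
```

```text
tool_pos: [0.5577, 0.1976, 0.1587]
tool_pos: [0.5503, 0.1961, 0.12]
ee_rot: [-3.135, -0.031, 1.661]
slide [-0.0001  0.0016  0.0436] turn 0 pos [0.5503 0.1961 0.12  ] yaw 1.661
```

```bash
python3 -m creep '{"slide":[[0,0,0.02],[0,0,0.015],[0,0,0.0075],[0,0,0],[0,0,0]],"yaw":[0,0,0,0,0]}' | grep -A2 tool
python3 -m creep '{"slide":[[0,0,0],[0,0,0],[0,0,0],[0,0,0],[0,0,0],[0,0,0],[0,0,0],[0,0,0]],"yaw":[0,0,0,0,0,0,0,0]}' -1 50 | grep -A4 tool
python3 -m creep '{"slide":[[0,0,-0.006],[0,0,-0.008],[0,0,0],[0,0,0],[0,0,0]],"yaw":[0,0,0,0,0]}' | grep -A4 tool
python3 - <<'E'
from h import *
q=snap('side');G=cv2.cvtColor(q['frame'],cv2.COLOR_RGB2GRAY)
for v in range(200,232,2): print(v,' '.join('%3d'%x for x in G[v,244:278:2]))
E
```

```text
tool_pos: [0.551, 0.1976, 0.0801]
ee_rot: [-3.139, -0.032, 1.661]
wrist_force: [0.3, -0.2, -0.7]
tool_pos: [0.5509, 0.1977, 0.0799]
ee_rot: [-3.139, -0.032, 1.661]
wrist_force: [-0.7, -0.9, 6.7]
opening: 0.198
finger_force: 49.1
tool_pos: [0.5506, 0.1971, 0.0933]
ee_rot: [-3.138, -0.032, 1.661]
wrist_force: [-0.6, -0.6, -1.2]
opening: 0.195
finger_force: 48.8
200 204 202 199  14  23  89  61  45  50  34  23  33  86  11  87 102  91
202 192 198 206  16  13  89  63  33  35  32  22  33  85  73 136 128 112
204 182 180 129  73  28  88  63  34  36  30  23  30  88 153 139 144 139
206 190 163  85  70  84  85  54  33  36  31  30 118 141 161 163 158 160
208 123 110  75  68 166 159  18  33  34  31  34 165 156 160 122 117 160
210 106 103  68 141 139 128  45  28  33  26  63 147  96 162 167 162 159
212  95  93 115 152  60  66 149 102 102 112 145  53  55  85 151 160 158
214 130 127 168  63  65  66  61  63  63  60  61  56  63  55 114 128 128
216 166 167 164  48  66  64  62  65  63  64  55  63  61  48  96 109 120
218 164 162 155  50  58  59  62  64  62  56  59  63  57  44  85 139 122
220 164 156 155  41  49  53  63  70  57  51  58  53  49  36  59 111  97
222 167 166 159  25  43 108  58  48 117  83  49  46  39  25  87 136  99
224 162 165 167  40  52 126  81  76 130  85  41  35  28  30 142 136 137
226 167 161 162 158  19  69  98  97  65  51  31  29  25 109 131 143 142
228 161 161 161 144  47  62  70  71  69  53  28  23  40 128 150 135 143
230 161 158 148  52  47  61  71  71  66  53  22  25  48  64 193 186 184
```

```bash
python3 -m creep '{"slide":[[0,0,0.006],[0,0,0.005],[0,0,0.001],[0,0,0],[0,0,0]],"yaw":[0,0,0,0,0]}' | grep -A2 tool
python3 -m creep '{"slide":[[0,0,0.001],[0,0,0.001],[0,0,0],[0,0,0]],"yaw":[0,0,0,0]}' | grep -A2 tool
python3 -m creep '{"slide":[[0,0,0],[0,0,0],[0,0,0],[0,0,0],[0,0,0]],"yaw":[0,0,0,0,0]}' 0 | grep tool
python3 -m creep '{"slide":[[0,0,-0.01],[0,0,-0.03],[0,0,-0.03],[0,0,-0.01],[0,0,0],[0,0,0]],"yaw":[0,0,0,0,0,0]}' | grep tool
python3 - <<'E'
from h import *
q=snap('side');G=cv2.cvtColor(q['frame'],cv2.COLOR_RGB2GRAY)
for v in range(202,232,4): print(v,' '.join('%3d'%x for x in G[v,244:278:2]))
to(.471,-.003)
E
```

```text
tool_pos: [0.5504, 0.1975, 0.081]
ee_rot: [-3.138, -0.031, 1.661]
wrist_force: [0.2, 1.1, -0.6]
tool_pos: [0.5507, 0.1977, 0.0798]
ee_rot: [-3.139, -0.032, 1.661]
wrist_force: [-0.8, -1.0, 3.3]
tool_pos: [0.5506, 0.1975, 0.0792]
tool_pos: [0.5514, 0.1951, 0.1599]
202 191 196 202  93  75 166  88  34  30  61 154 152 136 134 130 126 111
206 188 162  84  68  86 159  29  46  46  23 102 156 152 159 162 158 158
210 105 101  68 138 159 155  27  34  35  25  86 139 142 159 165 161 157
214 128 126 165 163 165 163  24  33  34  28  80 128 135 120 108 127 127
218 162 161 161 104  63  69 129 125 110 150  98  54  57  85 132 137 121
222 165 165 156  51  66 108  57  47 117  86  55  65  61  43 119 135  97
226 165 159 154  37  46  68  97  95  65  50  55  52  44  29 108 141 140
230 159 155 149  19  31  59  69  71  65  54  38  31  27  36 194 184 182
slide [-0.1899 -0.0972 -0.0056] turn 0 pos [0.5507 0.1949 0.1588] yaw 1.661
```

```bash
python3 -m creep '{"slide":[[-0.0237,-0.0121,0],[-0.0237,-0.0121,0],[-0.0237,-0.0121,0],[-0.0237,-0.0121,0],[-0.0237,-0.0121,0],[-0.0237,-0.0121,0],[-0.0237,-0.0121,0],[-0.0237,-0.0121,0]],"yaw":[0,0,0,0,0,0,0,0]}' | grep tool
python3 -m creep '{"slide":[[0,0,0],[0,0,0],[0,0,0],[0,0,0],[0,0,0],[0,0,0],[0,0,0],[0,0,0]],"yaw":[-0.119,-0.119,-0.119,-0.119,-0.119,-0.119,-0.119,-0.119]}' | grep tool
python3 -m creep '{"slide":[[0,0,0],[0,0,0],[0,0,0],[0,0,0],[0,0,0]],"yaw":[-0.119,-0.119,-0.116,0,0]}' | grep -A1 tool
python3 - <<'E'
from h import *
to(.471,-.003,.044,2.967)
q=snap('side')
for nm,f0 in(('n.png',None),('side',q)):
    im=cv2.imread('pics/n.png') if f0 is None else cv2.cvtColor(q['frame'],4)
    m=cv2.inRange(cv2.cvtColor(im,40),(12,150,120),(26,255,255)); x0,y0,x1,y1=(420,225,460,260) if f0 is None else (225,295,280,340)
    ys,xs=np.nonzero(m[y0:y1,x0:x1]);print(nm,len(xs),xs.min()+x0,xs.max()+x0,ys.min()+y0,ys.max()+y0)
t=snap('top')
for z in(.04,.08,.12,.16,.2): print(z,ray(t,432,243,z).round(3),ray(q,258,312,z).round(3))
E
```

```text
tool_pos: [0.47, -0.0034, 0.1522]
tool_pos: [0.4706, -0.0023, 0.1522]
tool_pos: [0.4709, -0.0024, 0.1526]
ee_rot: [3.112, -0.013, 2.963]
slide [-0.0017 -0.0038  0.1085] turn -0.004 pos [ 0.4709 -0.0024  0.1526] yaw 2.963
n.png 116 428 451 233 255
side 167 241 264 312 334
0.04 [ 0.508 -0.059  0.04 ] [ 0.52  -0.038  0.04 ]
0.08 [ 0.502 -0.048  0.08 ] [ 0.516 -0.078  0.08 ]
0.12 [ 0.496 -0.036  0.12 ] [ 0.512 -0.117  0.12 ]
0.16 [ 0.49  -0.024  0.16 ] [ 0.508 -0.157  0.16 ]
0.2 [ 0.484 -0.013  0.2  ] [ 0.504 -0.197  0.2  ]
```

```bash
python3 -m creep '{"slide":[[-0.001,-0.003,0.03],[0,0,0.03],[0,0,0.02],[0,0,0.01],[0,0,0],[0,0,0]],"yaw":[0,0,0,0,0,0]}' -0.3 40 | grep -A4 tool
python3 -c "
from h import *
to(.471,-.003,.045,2.967)"
```

```text
tool_pos: [0.4711, -0.0027, 0.0633]
ee_rot: [3.112, -0.013, 2.965]
wrist_force: [0.7, -0.3, 0.5]
opening: 0.354
finger_force: 0.0
slide [-0.0002 -0.0009  0.0182] turn -0.002 pos [ 0.4711 -0.0027  0.0633] yaw 2.965
```

```bash
python3 -m creep '{"slide":[[0,0,0.008],[0,0,0.007],[0,0,0.002],[0,0,0],[0,0,0]],"yaw":[0,0,0,0,0]}' | grep -A2 tool
python3 -m creep '{"slide":[[0,0,0],[0,0,0],[0,0,0],[0,0,0],[0,0,0],[0,0,0]],"yaw":[0,0,0,0,0,0]}' -1 40 | grep -A4 tool
python3 -m creep '{"slide":[[0,0,0],[0,0,0],[0,0,0],[0,0,0]],"yaw":[0.06,0.06,0,0]}' | grep -A4 tool
```

```text
tool_pos: [0.4715, -0.0022, 0.0466]
ee_rot: [3.112, -0.011, 2.967]
wrist_force: [-0.1, -0.4, 0.2]
tool_pos: [0.4717, -0.0006, 0.0471]
ee_rot: [3.109, -0.011, 2.968]
wrist_force: [-0.2, 9.6, 3.3]
opening: 0.146
finger_force: 40.8
tool_pos: [0.4717, -0.0006, 0.0471]
ee_rot: [3.11, -0.015, 2.848]
wrist_force: [-0.4, 9.8, 2.2]
opening: 0.146
finger_force: 40.4
```

```bash
python3 -m creep '{"slide":[[0,0.0015,0],[0,0,0],[0,0,0],[0,0,0],[0,0,0],[0,0,0],[0,0,0]],"yaw":[0,0,0.1,0.1,0.1,0.1,0.1]}' | grep -A4 tool
python3 -m creep '{"slide":[[0,0,0],[0,0,0],[0,0,0],[0,0,0],[0,0,0],[0,0,0],[0,0,0],[0,0,0]],"yaw":[0.1,0.1,0.1,0.1,0.1,0.1,0.1,0.1]}' | grep -A4 tool
python3 -m creep '{"slide":[[0,0,0],[0,0,0],[0,0,0],[0,0,0],[0,0,0],[0,0,0],[0,0,0],[0,0,0]],"yaw":[0.1,0.1,0.1,0.1,0.1,0.1,0.1,0.1]}' | grep -A4 tool
python3 -m creep '{"slide":[[0,0,0],[0,0,0],[0,0,0],[0,0,0]],"yaw":[0.1,0.08,0,0]}' | grep -A4 tool
```

```text
tool_pos: [0.4717, -0.0004, 0.0471]
ee_rot: [3.124, -0.027, 2.342]
wrist_force: [-2.7, 3.3, 5.1]
opening: 0.142
finger_force: 38.9
tool_pos: [0.4719, -0.0004, 0.0471]
ee_rot: [-3.135, -0.032, 1.542]
wrist_force: [-2.5, 3.4, 4.2]
opening: 0.139
finger_force: 39.4
tool_pos: [0.4719, -0.0005, 0.047]
ee_rot: [-3.115, -0.017, 0.742]
wrist_force: [-2.7, 3.4, 1.8]
opening: 0.142
finger_force: 41.5
tool_pos: [0.4719, -0.0005, 0.0469]
ee_rot: [-3.112, -0.012, 0.569]
wrist_force: [-3.1, 4.2, 4.9]
opening: 0.144
finger_force: 42.4
```

```bash
python3 -m creep '{"slide":[[0,0,0],[0,0,0],[0,0,0],[0,0,0]],"yaw":[0,0,0,0]}' -0.3 | grep tool
python3 -m creep '{"slide":[[0,0,-0.01],[0,0,-0.03],[0,0,-0.03],[0,0,-0.03],[0,0,0]],"yaw":[0,0,0,0,0]}' | grep -A1 tool
python3 -c "
from h import *
to(.28,.05)"
```

```text
tool_pos: [0.472, -0.0009, 0.0465]
tool_pos: [0.4753, -0.0041, 0.1515]
ee_rot: [-3.116, -0.018, 0.567]
slide [-0.1357 -0.1506  0.0013] turn 0 pos [ 0.4753 -0.0041  0.1515] yaw 0.567
```

```bash
python3 -m creep '{"slide":[[-0.0226,-0.025,0],[-0.0226,-0.025,0],[-0.0226,-0.025,0],[-0.0226,-0.025,0],[-0.0226,-0.025,0],[-0.0226,-0.025,0],[0,0,0],[0,0,0]],"yaw":[0,0,0,0,0,0,0,0]}' | grep tool
python3 - <<'E'
from h import *
t,q=look('z.png')
G=cv2.cvtColor(t['frame'],cv2.COLOR_RGB2GRAY)
for v in range(248,292): print(v,' '.join('%3d'%x for x in G[v,388:420]))
h=cv2.cvtColor(t['frame'],cv2.COLOR_RGB2HSV)
m=cv2.inRange(h,(100,120,60),(125,255,255));m[:250]=0;m[325:]=0;m[:,:315]=0;m[:,:][:,372:]=0
r=cv2.minAreaRect(max(cv2.findContours(m,0,1)[0],key=cv2.contourArea));print('panel',r,ray(t,*r[0],.0335))
for k in RING:
    a=proj(q,[RING[k][0]+.0015,RING[k][1],.095]); print(k,a.round(1),*neck(q,*a,z=.095,w=5))
E
```

```text
tool_pos: [0.2764, 0.05, 0.1494]
248 101 102 103 100 100 102  98  97  98 100  99 100 104 103 103  97  96 100 100  97 102  97  99 100  96  98 101  98 100 103 104 101
249 103  99 100 100 101 102  99  97 101  99 100 102  97  93  97 102 100 100 100  97  96  98 102  97  98  97  98  99  95 100 104  98
250 104 101 101 103  97  99  98  95  99  99  93  89  50  32  42  70 101 100 102  97  96 100  99  98 102  99  97  95  99 100  97 102
251 101 103 105  98 101 101 100  97 102  90  34  54 132 128  30  42  97 100 100  99 101  98  98 102 103  98 100  99 102 100 102  97
252 102 103 102 102 101  95 102  97  93  41  25  85 195 213  42  28  52  73  97  96  99  98 105 100  96  97  99  99  99 101  98  97
253 101 102 104 101 105 102  94  39  11  14  33  61 128 215 128  41  18  20  44  63  96  98 100  99  97  99 100  99  96  98  98  96
254  94 102  98 100 102  99  92   9   7  11  22  40  63 152 214 132  33  24  33  35  65  95  97 101  96  99 100  99  99  97  99  97
255  99 100 100  97 105 105  87   7   3   7   8  28  45  85 195 213  70  23  22  30  40  44  77  98  99  99 100 102  94  99  99  97
256  98  97
[... 4390 characters left out ...]
30  53  60  78 110 113 120 119 103  97 105 126 100  81  80  79  91  99 101  95  99  98
290 132 129 128 128 132 126 119 117  96  93  64  60  49  49  47  38  31  55  76  94 107  94  96  95  97 105 125  84  95  83  99  87
291 129 130 131 128 127 118 115 119 124 125 125 123 119 100  97  83  64  58  53  43  33  33  54  69  97 106  95  99  99  97  98 100
panel ((343.9873046875, 282.3223571777344), (51.79660415649414, 23.01279640197754), 85.91438293457031) [0.43240849 0.10574796 0.0335    ]
1 [259.4 225.1] [259.6 225.3] [0.5414 0.1239 0.095 ]
2 [260.2 203.9] [257.1 206.5] [0.5435 0.1874 0.095 ]
3 [298.8 225.2] [298.7 224. ] [0.6129 0.119  0.095 ]
4 [297.1 204.1] [295.  203.1] [0.6185 0.1905 0.095 ]
```

```bash
python3 - <<'E'
import cv2
g=cv2.imread('pics/s_z.png',0)
for v in range(202,232,4): print(v,' '.join('%3d'%x for x in g[v,244:278:2]))
g=cv2.imread('pics/z.png',0)
for v in range(206,230,2): print(v,' '.join('%3d'%x for x in g[v,282:312]))
E
```

```text
202 186 192 195  90  73 160  85  32  29  59 149 146 132 129 127 122 108
206 183 157  80  65  82 154  26  43  44  22  97 152 148 155 156 154 152
210 101  98  65 134 154 151  26  33  32  23  83 135 137 154 160 156 153
214 125 121 160 158 160 157  22  31  33  27  78 124 132 116 105 122 123
218 158 156 156 101  60  67 125 121 107 146  94  52  55  84 128 132 117
222 161 160 152  49  63 104  55  43 114  84  54  63  57  41 115 129  95
226 161 154 151  37  44  66  93  92  63  48  53  51  43  29 104 137 136
230 155 153 144  19  30  57  67  67  62  52  36  31  25  34 188 179 177
206 137 135 162 157 161 159 158 160 160 157 152 143  84  87  93 118 115 124 155 154 155 158 158 157 154 157 155 159 160 160
208 140 154 155 156 155 159 149 103  61  43  44  44  43  44  45  45  49  47  46  44  44 102 152 156 160 157 153 156 158 158
210 120 153 143 140 133  74  35  45  43  47  45  39  47  48  51  47  51  45  34  39  47  46  47  79 156 160 155 149 148 153
212 131 149 151 138  56  46  48  51  55  73  63  49  45  46  45  41  49  52  51  64  47  46  46  44  50  95 146 146 144 142
214 159 159 109  37  45  46 
[... 263 characters left out ...]
  20  19  46  50  51  51  48  47  24  70 126  64  51  52  48  46  57 133 163 165
220 170 163  82  43  47  50  51  53  68 132 125  70  24  19  20  18  25  36  88 126 102  49  51  50  50  39  61 136 176 174
222 149 142  72  36  42  48  51  50  50  56  77 112 138 136 132 130 133 127  83  53  45  46  49  49  40  43  91 175 173 174
224 150 140  76  26  36  40  47  50  52  50  55  51  51  54  51  54  54  52  52  53  52  41  48  43  35  71 165 171 167 170
226 154 153 142  65  29  33  35  42  49  49  49  48  50  50  52  55  50  52  52  51  53  42  33  35  52 123 153 155 153 155
228 162 162 161 154  80  30  33  28  35  39  39  41  47  46  49  49  45  45  43  42  35  25  28  57 120 148 148 148 147 149
```

Dark vase is upright and unmoved, and all the others are in place.

```bash
python3 -c "
from bench import close_job
print(close_job())"
```

```text
the job is handed in; nothing more can be done
None
```

The job is handed in, and the handover returned no verdict: by my last measurements the panel lies flat on the rest, all four vases sit upright in their own rings, and the counter window shows four pips.

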